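# Clear, seal and rub down an inlaid marble panel

## Task

Clear every loose cut stone off the inlaid marble panel into the round tub and press its lid fully home, level all round, so that no grit gets in. Then take the hand polishing pad out of its tray, set it flat on the inlaid band at the panel's left end (left as the robot looks at it), and with a firm, steady pressure of about 1 kg rub slowly along the band right out to the right-hand end and all the way back, twice over, about five seconds for each stroke. Lay the pad flat in its tray again, and leave the coaster, the wax block and the bowl where they are.

Things in the scene. Friction and masses are not known exactly. Their poses are not given: they have to be found in the camera images.
- panel: White marble panel with an inlaid vine of flowers, 110 (x) x 300 (y) x 18 mm, bedded on an 8 mm board and fixed to the bench. Origin on the bench under its centre; its level polished top is 26 mm above the origin. Its y axis runs along its length towards the left end, within 0.2 rad of world +y. The inlaid band, 70 mm wide, runs along the middle of the whole length.
- left_end (a point): Middle of the panel's left edge (the +y end), on the top face, 150 mm from the panel's centre.
- right_end (a point): Middle of the panel's right edge (the -y end), on the top face, 150 mm from the panel's centre.
- roundel: Loose cut stone: a flat round disc 28 mm across and 10 mm thick, 19 g. Origin at the centre of its underside, z up. Two to four of the four stones are there, lying on the panel; an absent one reads None.
- petal: Loose cut stone: a flat petal with two pointed ends, 36 mm long (its x axis) x 22 mm wide (its y axis), 10 mm thick, 16 g. Origin at the centre of its underside. May be absent (None).
- lozenge: Loose cut stone: a flat straight-edged lozenge with two points, 36 mm long (x) x 21 mm wide (y), 10 mm thick, 15 g. Its two long sides have 8 mm flats at the widest part. Origin at the centre of its underside. May be absent (None).
- hexagon: Loose cut stone: a flat hexagon, 28 mm over its corners (one pair on its x axis), 24 mm over its flats (along its y axis), 10 mm thick, 17 g. Origin at the centre of its underside. May be absent (None).
- tub: Open round grey plastic tub fixed to the bench: outside diameter 127 mm, mouth 120 mm, 4 mm floor, rim 55 mm above the bench. Origin on the bench under its centre, z up. Just inside the rim a springy rubber gasket stands in to a mouth of 113 mm.
- tub_rim (a point): Centre of the tub's mouth, at rim height (55 mm above the tub's origin).
- lid: Loose round grey plug lid of the tub, 100 g, lying right way up on the bench. Origin at the centre of its underside, z up. Plug 12 mm deep, 107 mm across at the foot widening to 116 mm; above it a 134 mm flange, 12 to 17 mm above the origin. Set on the tub it stops on the gasket about 5 mm proud; seated, the flange rests on the rim and the lid's origin is 43 mm above the tub's.
- lid_knob (a point): Centre of the top of the lid's round black knob, 27 mm across, which stands from 17 to 42 mm above the lid's origin. A push straight down of roughly 10 N on it (15 N does no harm) seats the lid, and the gasket then holds it.
- tray: Shallow aluminium drip tray fixed to the bench, 150 (x) x 160 (y) mm, walls 3 mm thick and 18 mm high, floor 3 mm thick. Origin on the bench under its centre. The pad lies in it.
- pad: Hand polishing pad, about 320 g: steel face 90 (x) x 80 (y) mm below, foam above it, then a black backing plate 92 x 82 mm, its top 24 mm above the origin. Origin at the centre of the face's underside while the foam is slack. The foam yields 1 mm per 1.5 N after the first 3 N, at most 9 mm; handle, backing and origin then sink by that much.
- pad_grip (a point): Middle of the top of the pad's grey handle bar, 80 mm long (pad's x), 28 mm wide (pad's y), which stands from 24 to 54 mm above the pad's origin.
- coaster: Bystander: round marble coaster with an inlaid flower, 100 mm across, 12 mm thick. Origin at the centre of its underside.
- wax: Bystander: yellow wax block, 70 x 95 x 45 mm. Origin at the centre of its underside.
- bowl: Bystander: empty orange plastic bowl, 130 mm across, 50 mm high. Origin at the centre of its underside.

How it is judged:
By the outcome, as a careful person would: the job done as asked, in the order asked, and still so for the second after the job is handed in, with the robot touching nothing.
Of roundel, petal, lozenge, hexagon only 2 to 4 are there at a start; the rules pass over those that are not, and their reading is None.
At some moment in a run one of roundel, petal, lozenge, hexagon, lid may be knocked a few centimetres aside while the robot is not near it.
Once in a run the grip may slacken for a moment while it holds something.
It also fails if it takes over 210 s, if anything falls off the work surface, if the arm or the gripper's body presses on something with over 40 N, if the wrist force passes 120 N, or if a joint passes its speed limit or range.

## Robot

A 6-joint arm with a two-finger parallel gripper is mounted at the origin on the work surface. World frame = base frame: x ahead of the robot, y to its left, z up, the work surface at z = 0. Lengths are in m, angles in rad, forces in N, time in s.
With the tool pointing down it reaches from about 0.35 to 1 m from the base axis. Payload 7.1 kg.
Tool frame: the origin (TCP) lies midway between the tips of the shut fingers; the grasp point (between the pads) lies 19 mm behind it (manip.hold_point_z is the distance from the TCP to the grasp point, in m); z points along the fingers, y is the line along which they close (so a half turn about z gives the same grasp; the last joint's range is limited). The gripper opens to 85 mm and grips with 20 to 120 N. Pads are 22 mm wide; open, the fingers measure 114 mm over their backs; the gripper's body (76 mm by 85 mm) begins 54 mm behind the grasp point. The pads swing forward as they close: fully open they stand 13 mm farther back than shut.
Start: joints at [-1.344, 0.423, 1.63, -0, 1.089, -0.019], TCP at [0.152, -0.606, 0.231] pointing down, gripper open.
Joint ranges: [-3, 3], [-0.9, 2.11], [0.09, 2.58], [-1.31, 4.45], [0.11, 2.69], [-2.54, 2.54]. Speed limits (rad/s): [2.39, 2.39, 3.01, 3.14, 3.14, 3.14].

## Interface

Orientations are given as a unit quaternion [x, y, z, w].
In Python, from cell import manip, workorder, snapshot gives the robot as it stands (manip), with the cameras as plain functions and the job (workorder).
- The arm moves only by the shell command python3 jog.py FILE [OPENING], which reads ROWS from the file FILE. ROWS is a JSON list of rows, 1 to 5 of them, each of 6 numbers: dx, dy, dz in m, then a rotation vector rx, ry, rz in rad; each row is the pose to reach, as a shift and turn from the pose commanded when the command began, along the tool's axes at that moment; what a row does not reach only later rows make up. A row lasts 1/8 s, in which the tool goes at most 0.0625 m and 0.188 rad, less where a joint would pass 70% of its speed; a pose out of reach is approached as far as the arm can. OPENING is the opening from 0.0 (shut) to 1.0 (fully open), set as the command begins (- or left out keeps the last). The fingers move at their own pace and stop on an object; the grip force is fixed at half the most. Time passes only in rows, so rows that do not move let the fingers close. It prints the time, the measured TCP pose, the force, the opening and the grip force at its end. Input that does not fit is refused with a message, and nothing moves.
- manip.get_state(): the state, without advancing time (a new reading comes with each control period).
- snapshot(name): name is "side" or "top" or "wrist"; returns a dict with "image" (384x512x3 uint8, red, green, blue), "fovy" (degrees; the focal length in pixels is half the picture's height over the tangent of half this angle, whatever the lens; pixels are square), "cx", "cy" (the principal point, pixels), "R" (3x3) and "t" (3): a world point X has camera coordinates R X + t. Camera axes: x right, y down, z forward; pixel columns grow to the right and rows downward; lengths in m; the calibration is good to about 2 mm. A picture is of the moment at which its call begins. There is no depth.
- workorder.finish_job(): hands the job in; it is judged then, once.
The state is a dict: "t": time; "q": joint angles; "dq": joint speeds; "joint_efforts": joint torques, N m; "tcp_pos": TCP position; "tcp_rot": TCP orientation; "wrist_force": force on the tool from outside, world axes, zero at the start; "torque": the same for the moment, N m; "gripper_width": opening from 0.0 (shut) to 1.0 (fully open); "gripper_force": force on a finger pad.
Only numpy, scipy, OpenCV 4.12 (cv2) and the standard library are available. Lean on these libraries where they do the work, as an engineer would, in place of code of your own. Each camera call takes 0.05 s, during which the arm holds its last target. There are 200 camera calls.

## Working session

There is one attempt and no reset: what is moved stays moved. The work goes in short steps, Python scripts to look and compute and a shell command to move; the robot and the scene stay as the last step left them, time stands still between calls to the robot, and variables do not carry over. Pictures are saved under pics/ and viewed, at most 14 in all, crops included, and the job is handed in when it is done.

```bash
ls; mkdir -p pics
cat > h.py <<'E'
import numpy as np, cv2
from cell import manip, workorder, snapshot
from scipy.spatial.transform import Rotation as Ro
def snap(n,f=None):
    s=snapshot(n)
    if f: cv2.imwrite('pics/'+f,cv2.cvtColor(s['image'],cv2.COLOR_RGB2BGR))
    s['f']=s['image'].shape[0]/2/np.tan(np.radians(s['fovy'])/2)
    return s
def ray(s,u,v,z):
    R=np.array(s['R']);t=np.array(s['t']);c=-R.T@t
    d=R.T@np.array([(u-s['cx'])/s['f'],(v-s['cy'])/s['f'],1])
    return c+d*(z-c[2])/d[2]
def proj(s,X):
    p=np.array(s['R'])@np.array(X)+np.array(s['t']);return s['f']*p[:2]/p[2]+[s['cx'],s['cy']]
def tool(X,yaw=None):
    """shift in tool axes to put TCP at X, and turn about tool z to set closing axis dir to yaw"""
    st=manip.get_state();R=Ro.from_quat(st['tcp_rot'])
    d=R.inv().apply(np.array(X)-st['tcp_pos'])
    y=R.as_matrix()[:,1]
    cur=np.arctan2(y[1],y[0])
    rz=None if yaw is None else -((yaw-cur+np.pi/2)%np.pi-np.pi/2)
    return d.round(4),rz,st['q'][5]
E
python3 - <<'E'
from h import *
import cv2
a=snap('top','top0.png');b=snap('side','side0.png');c=snap('wrist','wrist0.png')
for s in(a,b,c): print(s['fovy'],s['cx'],s['cy'],(-np.array(s['R']).T@s['t']).round(3))
st=manip.get_state();print(st)
im=np.hstack([cv2.imread('pics/top0.png')]);cv2.imwrite('pics/top0b.png',cv2.resize(im,(800,600)))
E
```

```text
cell.py
jog.py
pics
48.038002860839754 260.60616928040946 190.472443688312 [ 0.441 -0.002  0.955]
49.69162510762796 253.14154087233783 192.12800699611842 [0.402 0.633 0.796]
58.417609995174224 253.31217328886157 195.3187736845797 [ 0.224 -0.587  0.373]
{'t': 0.15, 'q': array([-1.34397051e+00,  4.23673002e-01,  1.63048138e+00, -2.10243699e-05,
        1.08859861e+00, -1.90052729e-02]), 'dq': array([ 1.61221091e-03, -1.02806788e-03, -3.58226259e-03, -6.38967680e-05,
        8.19479882e-04,  5.78816401e-04]), 'joint_efforts': array([-1.59373928e-05, -5.57766724e+01, -2.82016343e+01,  1.72325019e-05,
        4.80725896e-03, -3.25872151e-06]), 'tcp_pos': array([ 0.15202607, -0.60580776,  0.23073245]), 'tcp_rot': array([ 9.92454625e-01,  1.22611095e-01, -6.94372035e-05, -5.76070100e-04]), 'wrist_force': array([-0.20270565, -0.8697073 , -0.0364801 ]), 'torque': array([-0.01068338,  0.0009723 ,  0.02251783]), 'gripper_force': 0.0, 'gripper_width': 0.9973019032462632}
```

View pics/top0b.png

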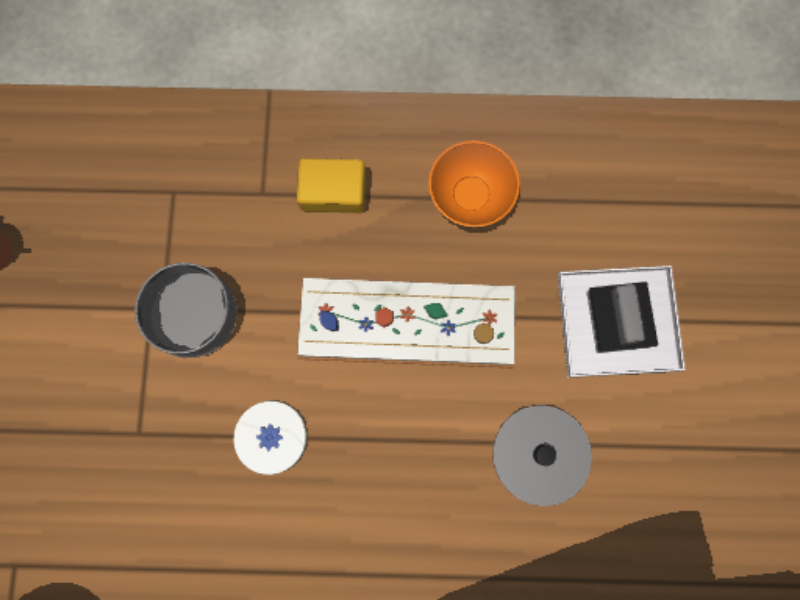

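View pics/side0.png

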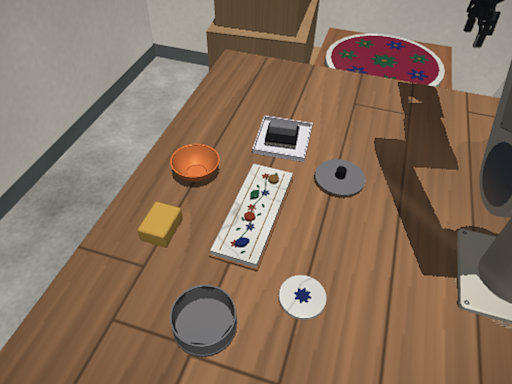

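The top view (800 px wide) shows all four stones on the panel: petal blue (329,320), hexagon red (384,317), lozenge green (435,311), roundel ochre (484,333). The tub is at (187,310), the lid at (543,455), and the pad in its tray at (622,317). The side view agrees.

```bash
cat >> h.py <<'E'
HS={'petal':(105,130,90,30),'hexagon':(0,8,140,60),'lozenge':(60,90,80,30),'roundel':(12,24,130,60)}
def stones(s,box=None,amin=60,z=.036):
    hsv=cv2.cvtColor(s['image'],cv2.COLOR_RGB2HSV);out={}
    for n,(a,b,sm,vm) in HS.items():
        m=cv2.inRange(hsv,(a,sm,vm),(b,255,255))
        if box is not None:
            k=np.zeros(m.shape,np.uint8);cv2.fillPoly(k,[np.int32(box)],255);m&=k
        m=cv2.morphologyEx(m,cv2.MORPH_OPEN,np.ones((3,3)))
        cs=[c for c in cv2.findContours(m,cv2.RETR_EXTERNAL,cv2.CHAIN_APPROX_NONE)[0] if cv2.contourArea(c)>amin]
        if not cs: out[n]=None;continue
        c=max(cs,key=cv2.contourArea)
        P=np.array([ray(s,*p[0],z)[:2] for p in c])
        r=cv2.minAreaRect(np.float32(P*1000))
        M=cv2.moments(c);cen=ray(s,M['m10']/M['m00'],M['m01']/M['m00'],z)[:2]
        mm=cv2.moments(np.float32(P-P.mean(0))*1000)
        ang=.5*np.arctan2(2*mm['mu11'],mm['mu20']-mm['mu02'])
        out[n]=(cen.round(4),np.round(r[1],1),round(float(ang),3),round(cv2.contourArea(c)))
    return out
E
python3 - <<'E'
from h import *
s=snap('top');im=s['image'];hsv=cv2.cvtColor(im,cv2.COLOR_RGB2HSV)
k=.64
# panel: white & in region
m=cv2.inRange(hsv,(0,0,150),(180,70,255))
for c in cv2.findContours(cv2.morphologyEx(m,cv2.MORPH_CLOSE,np.ones((15,15))),cv2.RETR_EXTERNAL,cv2.CHAIN_APPROX_NONE)[0]:
    if cv2.contourArea(c)<800: continue
    x,y,w,h=cv2.boundingRect(c)
    P=np.array([ray(s,*p[0],.026)[:2] for p in c]);r=cv2.minAreaRect(np.float32(P*1000));print('white',(x,y,w,h),np.round(r[0]),np.round(r[1]),r[2])
box=np.array([(303,280),(514,287),(514,363),(299,355)])*k
for n,v in stones(s,box,amin=25).items(): print(n,v)
def rect(roi,lo,hi,z,nm):
    x0,y0,x1,y1=[int(q*k) for q in roi]
    mm=np.zeros(m.shape,np.uint8);mm[y0:y1,x0:x1]=cv2.inRange(hsv,lo,hi)[y0:y1,x0:x1]
    c=max(cv2.findContours(mm,cv2.RETR_EXTERNAL,cv2.CHAIN_APPROX_NONE)[0],key=cv2.contourArea)
    P=np.array([ray(s,*p[0],z)[:2] for p in c]);r=cv2.minAreaRect(np.float32(P*1000));e=cv2.minEnclosingCircle(np.float32(P*1000))
    print(nm,np.round(r[0],1),np.round(r[1],1),round(r[2],1),'circ',np.round(e[0],1),round(e[1],1))
rect((490,400,596,508),(0,0,60),(180,60,255),.017,'lid')
rect((520,430,570,475),(0,0,0),(180,255,60),.042,'knob')
rect((575,270,670,365),(0,0,0),(180,80,130),.024,'pad')
rect((605,270,660,355),(0,0,60),(180,80,200),.054,'grip')
rect((130,255,240,360),(0,0,0),(180,70,255),.055,'tub')
print(manip.get_state()['tcp_pos'])
E
```

```text
white (149, 257, 47, 47) [425. 186.] [95. 97.] 1.351414680480957
white (191, 178, 139, 55) [591.   4.] [299. 110.] 89.02889251708984
white (358, 170, 81, 72) [ 597. -293.] [149. 163.] 4.583596229553223
white (0, 0, 512, 64) [1006.   22.] [ 163. 1215.] 1.265244722366333
petal (array([0.5862, 0.1125]), array([24.4, 21.6]), 0.701, 84)
hexagon (array([0.5932, 0.0359]), array([21.9, 19.5]), 0.074, 78)
lozenge (array([ 0.6037, -0.0351]), array([17.6, 23.8]), 1.234, 70)
roundel (array([ 0.5733, -0.1023]), array([21.7, 23.8]), 1.433, 93)
lid [ 411.7 -184.1] [131.3 132.5] 90.0 circ [ 411.8 -183.6] 66.9
knob [ 412.6 -181.6] [27.3 25.7] 65.0 circ [ 412.7 -181.5] 14.7
pad [ 602.7 -296.5] [93.2 87.2] 7.4 circ [ 602.9 -296.2] 62.0
grip [ 603.2 -294.9] [83.6 36.1] 9.9 circ [ 604.1 -292.8] 43.6
tub [593.7 304.5] [139.6 125.6] 68.7 circ [592.2 305.2] 70.3
[ 0.15201955 -0.60589398  0.23083335]
```

```bash
echo '[[0.042,-0.040,0,0,0,0],[0.083,-0.08,0,0,0,0],[0.125,-0.121,0,0,0,0],[0.166,-0.161,-0.007,0,0,0]]' > path.dat && python3 jog.py path.dat 0.55
echo '[[0.042,-0.040,0,0,0,0],[0.083,-0.08,0,0,0,0],[0.125,-0.121,0,0,0,0],[0.166,-0.161,-0.007,0,0,0]]' > path.dat && python3 jog.py path.dat
echo '[[0.042,-0.040,0,0,0,0],[0.083,-0.08,0,0,0,0],[0.125,-0.121,0,0,0,0],[0.166,-0.161,-0.007,0,0,0],[0.166,-0.161,-0.007,0,0,0]]' > path.dat && python3 jog.py path.dat
python3 - <<'E'
from h import *
s=snap('wrist','w1.png');cv2.imwrite('pics/w1b.png',cv2.resize(cv2.imread('pics/w1.png'),(800,600)))
print((-np.array(s['R']).T@s['t']).round(3))
for n,v in stones(s,None,amin=200).items(): print(n,v)
print(manip.get_state()['tcp_pos'])
E
```

```text
t: 0.7
tcp_pos: [0.2744, -0.4076, 0.2379]
tcp_rot: [0.992, 0.122, -0.0, -0.0]
wrist_force: [0.3, -0.5, -0.6]
gripper_width: 0.546
gripper_force: 0.0
t: 1.2
tcp_pos: [0.3962, -0.2112, 0.2452]
tcp_rot: [0.992, 0.123, -0.0, -0.0]
wrist_force: [0.7, -0.3, 0.3]
gripper_width: 0.551
gripper_force: 0.0
t: 1.82
tcp_pos: [0.5195, -0.0135, 0.2527]
tcp_rot: [0.992, 0.125, 0.001, -0.0]
wrist_force: [-0.5, 0.2, 0.2]
gripper_width: 0.551
gripper_force: 0.0
[0.591 0.006 0.395]
petal (array([0.5872, 0.111 ]), array([27.9, 22.7]), 0.776, 529)
hexagon None
lozenge (array([ 0.6041, -0.0354]), array([19.2, 26.7]), 1.262, 402)
roundel (array([ 0.5744, -0.103 ]), array([23.7, 24.1]), -0.057, 430)
[ 0.51815705 -0.01502873  0.25225266]
```

View pics/w1b.png

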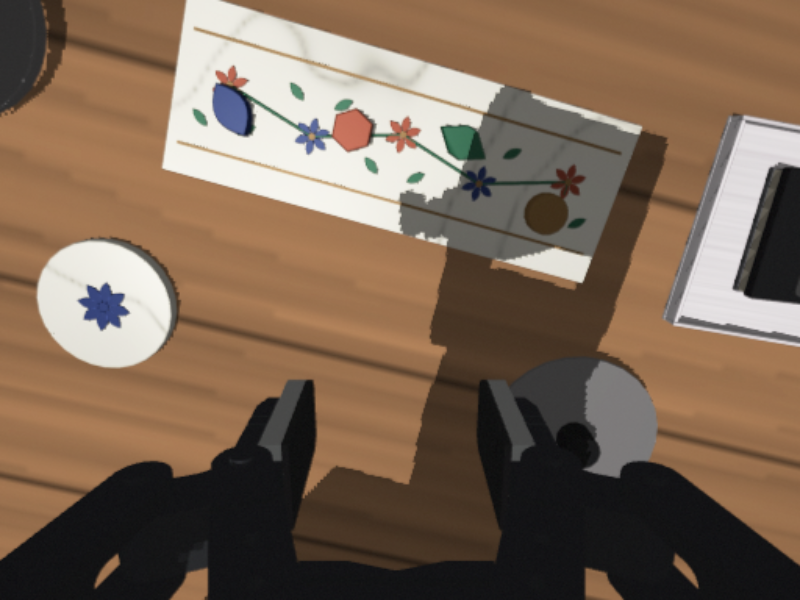

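Picture: petal (232,109), hexagon (352,130), lozenge (463,141, half in shadow) and roundel (546,213) are all on the panel. The top and wrist positions agree to 1.5 mm. I'll refine the masks and angles.

Run:
```python
from h import *
import json
s=snap('wrist');hsv=cv2.cvtColor(s['image'],cv2.COLOR_RGB2HSV);k=.64
for n,(u,v) in dict(petal=(232,109),hexagon=(352,130),lozenge=(463,141),roundel=(546,213)).items():
    u=int(u*k);v=int(v*k);print(n,hsv[v,u])
    h0=int(hsv[v,u,0]);dh=np.abs((hsv[...,0].astype(int)-h0+90)%180-90)
    m=((dh<9)&(hsv[...,1]>hsv[v,u,1]*.6)).astype(np.uint8)*255
    m=cv2.morphologyEx(m,cv2.MORPH_OPEN,np.ones((2,2)))
    cs=cv2.findContours(m,cv2.RETR_EXTERNAL,cv2.CHAIN_APPROX_NONE)[0]
    c=[c for c in cs if cv2.pointPolygonTest(c,(u,v),False)>=0][0]
    P=np.float32([ray(s,*p[0],.036)[:2]*1000 for p in c])
    h=cv2.convexHull(P);M=cv2.moments(h);c0=np.array([M['m10'],M['m01']])/M['m00']
    ang=.5*np.arctan2(2*M['mu11'],M['mu20']-M['mu02'])
    print(c0.round(1),cv2.minAreaRect(P)[1:],'long axis',ang.round(3)); print(cv2.approxPolyDP(h,2,True)[:,0].round().tolist())
x=s['image'][40:170,120:400];cv2.imwrite('pics/c1.png',cv2.cvtColor(cv2.resize(x,None,fx=2.85,fy=2.85,interpolation=cv2.INTER_CUBIC),cv2.COLOR_RGB2BGR))
```

```text
petal [114 112 153]
[586.5 110. ] ((28.38222312927246, 22.688148498535156), 8.67475414276123) long axis 0.744
[[599.0, 121.0], [579.0, 118.0], [575.0, 112.0], [574.0, 99.0], [590.0, 99.0], [595.0, 103.0]]
hexagon [  6 138 199]
[593.3  34. ] ((25.843053817749023, 23.480539321899414), 60.48490524291992) long axis -1.546
[[606.0, 35.0], [598.0, 46.0], [586.0, 45.0], [581.0, 35.0], [585.0, 25.0], [591.0, 22.0], [600.0, 23.0]]
lozenge [ 74 118 117]
[603.5 -36.6] ((20.724185943603516, 25.513526916503906), 18.22018814086914) long axis 1.263
[[609.0, -22.0], [594.0, -33.0], [598.0, -52.0], [612.0, -44.0], [613.0, -39.0]]
roundel [ 17 135  64]
[ 573.7 -103. ] ((28.218006134033203, 26.378585815429688), 80.69766998291016) long axis 1.448
[[586.0, -95.0], [578.0, -89.0], [566.0, -91.0], [562.0, -97.0], [562.0, -110.0], [569.0, -116.0], [579.0, -116.0], [586.0, -109.0]]
```

View pics/c1.png

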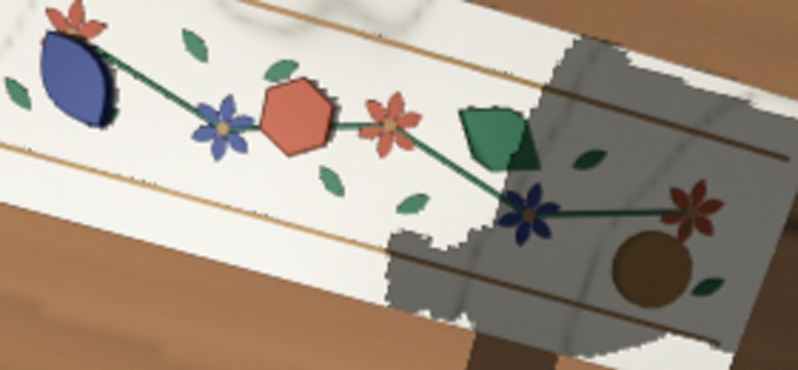

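Run:
```python
from h import *
s=snap('wrist')
g=lambda a,b:ray(s,120+a/2.85-.3,40+b/2.85-.3,.036)[:2]
def pr(n,*p):
    Q=np.array([g(*q) for q in p]);print(n,Q.mean(0).round(4),'len',np.linalg.norm(Q[0]-Q[1]).round(4),'ang',np.arctan2(*(Q[0]-Q[1])[::-1]).round(3))
pr('petal',(45,33),(103,127));pr('loz',(461,108),(540,170))
pr('hex',(302,78),(290,155));pr('hex',(262,95),(332,141));pr('hex',(333,97),(262,131))
for n,X,yaw in (('roundel',(.574,-.103,.1),np.pi/2),):print(tool(X,yaw))
```

```text
petal [0.5857 0.1105] len 0.0349 ang 0.763
loz [ 0.6031 -0.0372] len 0.0351 ang 1.188
hex [0.5928 0.034 ] len 0.0258 ang 0.061
hex [0.5925 0.0334] len 0.0284 ang 1.254
hex [0.5938 0.0337] len 0.0273 ang -0.901
(array([0.0346, 0.0975, 0.1519]), np.float64(0.24606673874261364), np.float64(1.269517244090367))
```

```bash
echo '[[0.017,0.049,0.02,0,0,0],[0.035,0.0975,0.06,0,0,0],[0.035,0.0975,0.12,0,0,0],[0.035,0.0975,0.17,0,0,0],[0.035,0.0975,0.17,0,0,0]]' > path.dat && python3 jog.py path.dat 0.55
python3 - <<'E'
from h import *
s=snap('wrist','w2.png');print(stones(s,None,amin=150)['roundel'],manip.get_state()['tcp_pos']);print(tool((.574,-.103,.029)))
E
```

```text
t: 2.6
tcp_pos: [0.5712, -0.1035, 0.0788]
tcp_rot: [0.993, 0.121, -0.004, -0.001]
wrist_force: [0.2, -1.0, -0.7]
gripper_width: 0.552
gripper_force: 0.0
(array([ 0.5765, -0.1022]), array([28.2, 26. ]), 0.258, 1651) [ 0.57356384 -0.10357345  0.08147389]
(array([ 0.0007, -0.0004,  0.0525]), None, np.float64(1.1278969433833241))
```

```bash
echo '[[0.002,0,0.03,0,0,0],[0.002,0,0.052,0,0,0],[0.002,0,0.052,0,0,0]]' > path.dat && python3 jog.py path.dat
echo '[[0,0,0,0,0,0],[0,0,0,0,0,0],[0,0,0,0,0,0],[0,0,0,0,0,0]]' > path.dat && python3 jog.py path.dat 0
echo '[[0,0,-0.04,0,0,0],[0,0,-0.08,0,0,0],[0,0,-0.1,0,0,0]]' > path.dat && python3 jog.py path.dat
python3 -c "
from h import *
print(tool((.593,.30,.12)),tool((.593,.30,.025)))"
```

```text
t: 3.02
tcp_pos: [0.5777, -0.1026, 0.0318]
tcp_rot: [0.992, 0.122, 0.0, 0.0]
wrist_force: [0.5, -0.1, 0.1]
gripper_width: 0.548
gripper_force: 0.0
t: 3.52
tcp_pos: [0.5787, -0.1026, 0.0331]
tcp_rot: [0.992, 0.123, 0.002, 0.001]
wrist_force: [-1.4, 0.0, 8.6]
gripper_width: 0.263
gripper_force: 58.4
t: 3.9
tcp_pos: [0.5789, -0.1025, 0.1344]
tcp_rot: [0.992, 0.123, 0.003, 0.001]
wrist_force: [-0.9, -0.6, 0.1]
gripper_width: 0.261
gripper_force: 58.8
(array([ 0.1115, -0.387 ,  0.0141]), None, np.float64(1.1295845405408305)) (array([ 0.1111, -0.3872,  0.1091]), None, np.float64(1.1295845405408305))
```

```bash
echo '[[0.017,-0.055,-0.02,0,0,0],[0.033,-0.115,-0.04,0,0,0],[0.05,-0.172,-0.04,0,0,0],[0.066,-0.23,-0.04,0,0,0],[0.066,-0.23,-0.04,0,0,0]]' > path.dat && python3 jog.py path.dat
python3 - <<'E'
from h import *
s=snap('wrist','w3.png');cv2.imwrite('pics/w3b.png',cv2.resize(cv2.imread('pics/w3.png'),(640,480)))
print(tool((.593,.305,.13)),manip.get_state()['gripper_width'])
E
```

```text
t: 4.53
tcp_pos: [0.5857, 0.1411, 0.1723]
tcp_rot: [0.992, 0.125, 0.002, -0.0]
wrist_force: [0.2, 0.1, -0.1]
gripper_width: 0.264
gripper_force: 58.9
(array([ 0.0482, -0.159 ,  0.042 ]), None, np.float64(1.534846090364632)) 0.2578642842898999
```

View pics/w3b.png

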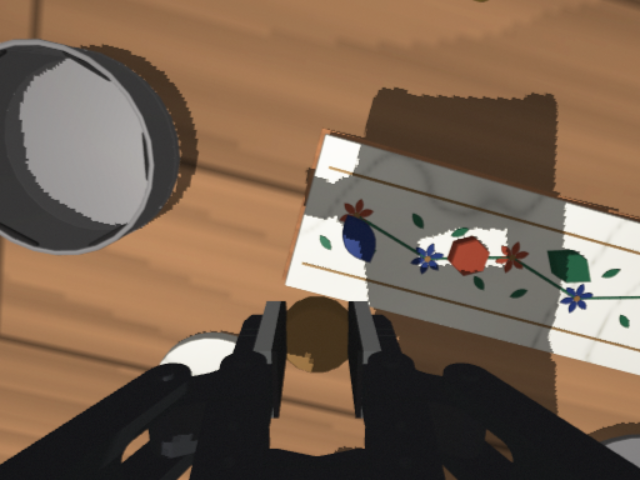

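The roundel is held squarely between the fingers at (318,335). The tub is at upper left and the other three stones are undisturbed.

```bash
echo '[[0.017,-0.055,0,0,0,0],[0.034,-0.112,0.0,0,0,0],[0.048,-0.159,0.03,0,0,0],[0.048,-0.159,0.08,0,0,0],[0.048,-0.159,0.13,0,0,0]]' > path.dat && python3 jog.py path.dat
echo '[[0,0,0.01,0,0,0],[0,0,0.01,0,0,0]]' > path.dat && python3 jog.py path.dat
echo '[[0,0,0,0,0,0],[0,0,0,0,0,0],[0,0,0,0,0,0]]' > path.dat && python3 jog.py path.dat 0.5
echo '[[0,0,-0.06,0,0,0],[0,0,-0.12,0,0,0],[0.005,0.0,-0.17,0,0,0],[0.0,0.06,-0.18,0,0,0],[-0.01,0.12,-0.18,0,0,0]]' > path.dat && python3 jog.py path.dat
python3 - <<'E'
from h import *
s=snap('wrist','w4.png')
for n,X,a in (('petal',(.5857,.1105,.09),.763+np.pi/2),('petal down',(.5857,.1105,.031),.76)): print(n,tool(X,a))
print(manip.get_state()['tcp_pos'])
E
```

```text
t: 5.2
tcp_pos: [0.5941, 0.3024, 0.0403]
tcp_rot: [0.992, 0.122, 0.001, -0.0]
wrist_force: [0.9, -0.0, -0.3]
gripper_width: 0.262
gripper_force: 58.9
t: 5.45
tcp_pos: [0.5939, 0.302, 0.0311]
tcp_rot: [0.993, 0.122, 0.0, 0.0]
wrist_force: [0.2, -0.8, 0.4]
gripper_width: 0.258
gripper_force: 59.0
t: 5.82
tcp_pos: [0.5938, 0.3032, 0.0316]
tcp_rot: [0.992, 0.123, 0.001, -0.0]
wrist_force: [-0.7, -0.1, 1.3]
gripper_width: 0.499
gripper_force: 0.0
t: 6.45
tcp_pos: [0.6138, 0.1838, 0.2128]
tcp_rot: [0.992, 0.124, 0.002, -0.0]
wrist_force: [0.4, -0.6, -1.3]
gripper_width: 0.502
gripper_force: 0.0
petal (array([-0.0428,  0.0569,  0.1218]), np.float64(-0.5188572352566485), np.float64(1.5914940996406344))
petal down (array([-0.0428,  0.0567,  0.1808]), np.float64(1.0549390915382473), np.float64(1.5914940996406344))
[0.61324392 0.17639292 0.21167826]
```

```bash
echo '[[-0.022,0.028,0.02,0,0,-0.17],[-0.043,0.057,0.05,0,0,-0.34],[-0.043,0.057,0.09,0,0,-0.519],[-0.043,0.057,0.122,0,0,-0.519],[-0.043,0.057,0.122,0,0,-0.519]]' > path.dat && python3 jog.py path.dat
python3 - <<'E'
from h import *
s=snap('wrist','w5.png')
print(stones(s,None,200)['petal'],tool((.5857,.1105,.0315),.763+np.pi/2))
cv2.imwrite('pics/w5b.png',cv2.imread('pics/w5.png'))
E
```

```text
t: 7.12
tcp_pos: [0.583, 0.118, 0.0865]
tcp_rot: [0.928, 0.373, -0.002, -0.0]
wrist_force: [-0.8, 0.8, -0.1]
gripper_width: 0.5
gripper_force: 0.0
(array([0.5885, 0.1146]), array([27.2, 25.6]), 0.736, 1314) (array([-0.0043,  0.0067,  0.0566]), np.float64(0.0016353179711821042), np.float64(0.9860190004968581))
```

View pics/w5b.png

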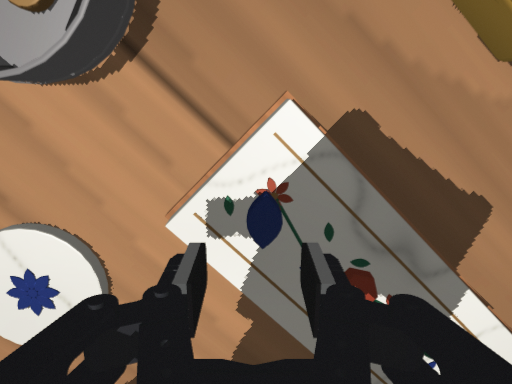

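Petal at (264,219), aligned with the finger axis. The roundel shows inside the tub at top left. I'll get the petal's position from its tips.

Run:
```python
from h import *
s=snap('wrist')
c=(ray(s,266,191,.036)+ray(s,262,248,.036))/2
print(c, tool((c[0],c[1],.0315)))
```

```text
[0.58923271 0.11404763 0.036     ] (array([-0.0003,  0.0059,  0.0577]), None, np.float64(0.9859881124477773))
```

```bash
echo '[[-0.001,0.006,0.03,0,0,0],[-0.001,0.006,0.057,0,0,0],[-0.001,0.006,0.057,0,0,0]]' > path.dat && python3 jog.py path.dat
echo '[[0,0,0,0,0,0],[0,0,0,0,0,0],[0,0,0,0,0,0],[0,0,0,0,0,0]]' > path.dat && python3 jog.py path.dat 0
echo '[[0,0,-0.05,0,0,0],[0,0,-0.1,0,0,0],[0,0,-0.1,0,0,0]]' > path.dat && python3 jog.py path.dat
python3 -c "
from h import *
snap('wrist','w6.png');print(tool((.583,.318,.13)))"
```

```text
t: 7.6
tcp_pos: [0.588, 0.1135, 0.0314]
tcp_rot: [0.928, 0.373, -0.0, -0.0]
wrist_force: [-0.0, 0.1, 0.1]
gripper_width: 0.496
gripper_force: 0.0
t: 8.1
tcp_pos: [0.5897, 0.1137, 0.0335]
tcp_rot: [0.928, 0.373, 0.002, 0.0]
wrist_force: [-1.4, -0.4, 6.2]
gripper_width: 0.195
gripper_force: 58.5
t: 8.48
tcp_pos: [0.5917, 0.114, 0.1368]
tcp_rot: [0.928, 0.373, 0.005, 0.001]
wrist_force: [0.6, -0.0, -0.1]
gripper_width: 0.199
gripper_force: 58.6
(array([ 0.1364, -0.1522,  0.0046]), None, np.float64(0.9765411893666144))
```

```bash
echo '[[0.04,-0.043,0,0,0,0],[0.08,-0.087,0.0,0,0,0],[0.118,-0.13,0,0,0,0],[0.136,-0.152,0.04,0,0,0],[0.136,-0.152,0.1,0,0,0]]' > path.dat && python3 jog.py path.dat
echo '[[0,0,0.008,0,0,0],[0,0,0.008,0,0,0]]' > path.dat && python3 jog.py path.dat
echo '[[0,0,0,0,0,0],[0,0,0,0,0,0],[0,0,0,0,0,0]]' > path.dat && python3 jog.py path.dat 0.5
echo '[[0,0,-0.06,0,0,0],[0,0,-0.11,0,0,0],[-0.02,0.025,-0.14,0,0,0],[-0.06,0.07,-0.14,0,0,0],[-0.10,0.11,-0.14,0,0,0]]' > path.dat && python3 jog.py path.dat
python3 - <<'E'
from h import *
s=snap('wrist','w7.png')
for n,v in stones(s,None,150).items(): print(n,v)
for n,X,a in (('hex',(.5935,.034,.095),.1+np.pi/2),): print(n,tool(X,a))
print(manip.get_state()['tcp_pos'])
E
```

```text
t: 9.15
tcp_pos: [0.5818, 0.3205, 0.0312]
tcp_rot: [0.927, 0.375, 0.002, -0.0]
wrist_force: [-0.1, 0.4, -0.9]
gripper_width: 0.197
gripper_force: 58.7
t: 9.4
tcp_pos: [0.5808, 0.3166, 0.0231]
tcp_rot: [0.928, 0.373, -0.001, 0.0]
wrist_force: [0.4, -0.5, 0.0]
gripper_width: 0.199
gripper_force: 72.2
t: 9.78
tcp_pos: [0.5818, 0.3173, 0.0247]
tcp_rot: [0.928, 0.373, 0.001, -0.0]
wrist_force: [-0.1, -0.1, 0.3]
gripper_width: 0.498
gripper_force: 0.0
t: 10.4
tcp_pos: [0.5855, 0.1673, 0.1647]
tcp_rot: [0.928, 0.374, 0.001, 0.0]
wrist_force: [-0.0, -0.5, -1.0]
gripper_width: 0.5
gripper_force: 0.0
petal (array([0.5844, 0.307 ]), array([29.5, 14.7]), 0.632, 685)
hexagon (array([0.595 , 0.0365]), array([24.8, 23. ]), 1.251, 478)
lozenge None
roundel (array([0.7688, 0.124 ]), array([96.7, 76.9]), 1.49, 9828)
hex (array([-0.0811,  0.0981,  0.0693]), np.float64(0.662850185191795), np.float64(1.060506881372088))
[0.58433644 0.1611454  0.16397666]
```

```bash
echo '[[-0.03,0.037,0,0,0,0.17],[-0.06,0.073,0.02,0,0,0.34],[-0.081,0.098,0.05,0,0,0.51],[-0.081,0.098,0.069,0,0,0.66],[-0.081,0.098,0.069,0,0,0.66]]' > path.dat && python3 jog.py path.dat
python3 - <<'E'
from h import *
s=snap('wrist','w8.png');hsv=cv2.cvtColor(s['image'],cv2.COLOR_RGB2HSV)
m=((hsv[...,0]<11)&(hsv[...,1]>110)).astype(np.uint8)*255
# exclude wood: larger sat; list candidates near the hexagon
p=proj(s,(.595,.035,.036))
m=cv2.morphologyEx(m,cv2.MORPH_OPEN,np.ones((3,3)))
for c in cv2.findContours(m,0,1)[0]:
    if cv2.contourArea(c)<300: continue
    h=cv2.convexHull(np.float32([ray(s,*q[0],.036)[:2]*1000 for q in c]))
    M=cv2.moments(h)
    if cv2.contourArea(c)<5000: print(cv2.contourArea(c),np.array([M['m10'],M['m01']])/M['m00'],cv2.minAreaRect(h)[1:],cv2.approxPolyDP(h,2.5,True)[:,0].round().tolist())
print(p,tool((.595,.0355,.0335)))
E
```

```text
t: 11.08
tcp_pos: [0.5936, 0.0412, 0.0934]
tcp_rot: [0.999, 0.053, -0.001, -0.0]
wrist_force: [0.0, 0.0, 0.5]
gripper_width: 0.499
gripper_force: 0.0
1254.5 [595.75018875  36.06539009] ((28.457151412963867, 23.79245376586914), 0.7020947933197021) [[610.0, 36.0], [604.0, 48.0], [588.0, 47.0], [582.0, 37.0], [588.0, 25.0], [604.0, 26.0]]
[265.01383371 216.3053676 ] (array([0.    , 0.0063, 0.0609]), None, np.float64(1.513211909001094))
```

View pics/w8.png

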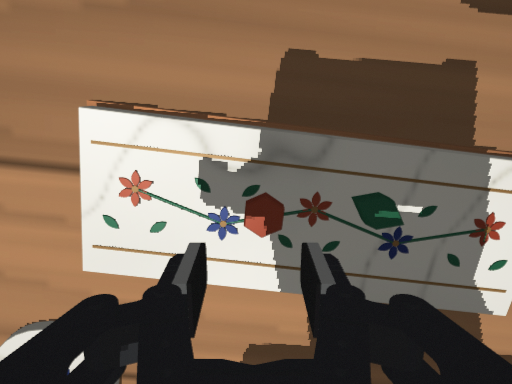

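Hexagon at (264,215), measured 28.4 × 23.8 mm at (595.7, 36.0) mm with yaw near 0. The lozenge is at (377,210).

```bash
echo '[[0.001,0.006,0.03,0,0,0.08],[0.001,0.006,0.06,0,0,0.08],[0.001,0.006,0.06,0,0,0.08]]' > path.dat && python3 jog.py path.dat
echo '[[0,0,0,0,0,0],[0,0,0,0,0,0],[0,0,0,0,0,0],[0,0,0,0,0,0]]' > path.dat && python3 jog.py path.dat 0
echo '[[0,0,-0.05,0,0,0],[0,0,-0.1,0,0,0],[0,0,-0.1,0,0,0]]' > path.dat && python3 jog.py path.dat
python3 -c "
from h import *
snap('wrist','w9.png');print(tool((.60,.290,.13)))"
```

```text
t: 11.5
tcp_pos: [0.5953, 0.0364, 0.0338]
tcp_rot: [1.0, 0.014, -0.001, 0.0]
wrist_force: [0.5, -0.9, -0.4]
gripper_width: 0.498
gripper_force: 0.0
t: 12.0
tcp_pos: [0.5975, 0.0361, 0.0361]
tcp_rot: [1.0, 0.013, 0.002, -0.0]
wrist_force: [-0.6, 0.8, 9.0]
gripper_width: -0.004
gripper_force: 4.0
t: 12.38
tcp_pos: [0.5992, 0.0361, 0.139]
tcp_rot: [1.0, 0.013, 0.004, -0.0]
wrist_force: [-0.2, 0.5, -0.6]
gripper_width: -0.002
gripper_force: 0.0
(array([ 0.0088, -0.2539,  0.0068]), None, np.float64(1.586026452587295))
```

```bash
echo '[[0,0,0.02,0,0,0],[0,0,0.04,0,0,0],[0,0,0.04,0,0,0]]' > path.dat && python3 jog.py path.dat 0.5
python3 - <<'E'
from h import *
s=snap('wrist','w10.png');hsv=cv2.cvtColor(s['image'],cv2.COLOR_RGB2HSV)
m=((hsv[...,0]<11)&(hsv[...,1]>110)).astype(np.uint8)*255
m=cv2.morphologyEx(m,cv2.MORPH_OPEN,np.ones((3,3)))
for c in cv2.findContours(m,0,1)[0]:
    if cv2.contourArea(c)<300: continue
    h=cv2.convexHull(np.float32([ray(s,*q[0],.036)[:2]*1000 for q in c]))
    M=cv2.moments(h)
    if cv2.contourArea(c)<5000: print(cv2.contourArea(c),np.array([M['m10'],M['m01']])/M['m00'],cv2.minAreaRect(h)[1:],cv2.approxPolyDP(h,2.5,True)[:,0].round().tolist())
print(tool((.5957,.036,.028)))
E
```

```text
t: 12.8
tcp_pos: [0.594, 0.0358, 0.0915]
tcp_rot: [1.0, 0.012, -0.003, 0.0]
wrist_force: [-0.8, 0.1, -0.1]
gripper_width: 0.503
gripper_force: 0.0
1272.0 [595.6728122   37.05637379] ((28.092960357666016, 23.421228408813477), 0.4786674380302429) [[610.0, 39.0], [604.0, 48.0], [590.0, 49.0], [581.0, 36.0], [588.0, 26.0], [603.0, 26.0]]
(array([ 0.0009, -0.0001,  0.0646]), None, np.float64(1.5861982941558788))
```

View pics/w10.png

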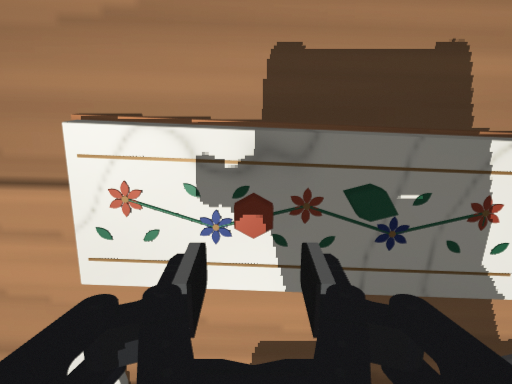

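The hexagon is still in place at (253,215), centred between the fingers. The earlier close was just too high and slid over it, so I'm going 5 mm deeper.

```bash
echo '[[0.001,-0.001,0.03,0,0,0],[0.001,-0.001,0.06,0,0,0],[0.001,-0.001,0.064,0,0,0],[0.001,-0.001,0.064,0,0,0]]' > path.dat && python3 jog.py path.dat
echo '[[0,0,0,0,0,0],[0,0,0,0,0,0],[0,0,0,0,0,0],[0,0,0,0,0,0]]' > path.dat && python3 jog.py path.dat 0
echo '[[0,0,-0.05,0,0,0],[0,0,-0.1,0,0,0],[0,0,-0.1,0,0,0]]' > path.dat && python3 jog.py path.dat
python3 -c "
from h import *
snap('wrist','w11.png');print(tool((.60,.290,.13)))"
```

```text
t: 13.35
tcp_pos: [0.5975, 0.037, 0.0308]
tcp_rot: [1.0, 0.012, 0.0, -0.0]
wrist_force: [1.1, -0.7, 0.5]
gripper_width: 0.498
gripper_force: 0.0
t: 13.85
tcp_pos: [0.5982, 0.037, 0.032]
tcp_rot: [1.0, 0.012, 0.001, -0.0]
wrist_force: [-1.1, -1.2, 6.3]
gripper_width: 0.239
gripper_force: 58.6
t: 14.22
tcp_pos: [0.6004, 0.0371, 0.1353]
tcp_rot: [1.0, 0.012, 0.005, -0.0]
wrist_force: [0.3, 0.4, -1.4]
gripper_width: 0.244
gripper_force: 58.8
(array([ 0.0076, -0.2529,  0.003 ]), None, np.float64(1.5879072393825453))
```

```bash
echo '[[0.002,-0.06,0,0,0,0],[0.004,-0.12,0.0,0,0,0],[0.007,-0.18,0,0,0,0],[0.007,-0.24,0,0,0,0],[0.007,-0.26,0.03,0,0,0]]' > path.dat && python3 jog.py path.dat
echo '[[0,0,0.05,0,0,0],[0,0,0.073,0,0,0],[0,0,0.073,0,0,0]]' > path.dat && python3 jog.py path.dat
echo '[[0,0,0,0,0,0],[0,0,0,0,0,0],[0,0,0,0,0,0]]' > path.dat && python3 jog.py path.dat 0.45
echo '[[0,0,-0.06,0,0,0],[0,0,-0.11,0,0,0],[0,0.06,-0.13,0,0,0],[0,0.12,-0.13,0,0,0],[0,0.18,-0.13,0,0,0]]' > path.dat && python3 jog.py path.dat
python3 - <<'E'
from h import *
s=snap('wrist','w12.png')
for n,X,a in (('loz',(.605,-.037,.095),1.19+np.pi/2),): print(n,tool(X,a))
print(manip.get_state()['tcp_pos'])
E
```

```text
t: 14.9
tcp_pos: [0.5983, 0.3012, 0.1009]
tcp_rot: [1.0, 0.014, 0.002, -0.001]
wrist_force: [-0.2, -0.5, -0.6]
gripper_width: 0.243
gripper_force: 58.8
t: 15.28
tcp_pos: [0.596, 0.2959, 0.0249]
tcp_rot: [1.0, 0.012, -0.002, 0.001]
wrist_force: [0.0, -0.9, -0.5]
gripper_width: 0.245
gripper_force: 58.9
t: 15.65
tcp_pos: [0.5986, 0.2972, 0.0288]
tcp_rot: [1.0, 0.012, 0.001, -0.0]
wrist_force: [0.1, -0.2, 1.0]
gripper_width: 0.449
gripper_force: 0.0
t: 16.27
tcp_pos: [0.6025, 0.1156, 0.1588]
tcp_rot: [1.0, 0.013, 0.001, -0.0]
wrist_force: [0.5, -0.2, 0.7]
gripper_width: 0.453
gripper_force: 0.0
loz (array([-0.0003,  0.1459,  0.0637]), np.float64(-1.1676851426215027), np.float64(1.711582786008133))
[0.60196494 0.1090288  0.15834305]
```

```bash
echo '[[0,0.05,0,0,0,-0.17],[0,0.1,0.02,0,0,-0.34],[0,0.146,0.04,0,0,-0.51],[0,0.146,0.064,0,0,-0.68],[0,0.146,0.064,0,0,-0.85]]' > path.dat && python3 jog.py path.dat 0.5
echo '[[0,0,0,0,0,-0.17],[0,0,0,0,0,-0.318],[0,0,0,0,0,-0.318]]' > path.dat && python3 jog.py path.dat
python3 - <<'E'
from h import *
s=snap('wrist','w13.png');hsv=cv2.cvtColor(s['image'],cv2.COLOR_RGB2HSV)
m=((abs(hsv[...,0].astype(int)-74)<14)&(hsv[...,1]>80)).astype(np.uint8)*255
m=cv2.morphologyEx(m,cv2.MORPH_OPEN,np.ones((3,3)))
for c in cv2.findContours(m,0,1)[0]:
    if cv2.contourArea(c)<300: continue
    h=cv2.convexHull(np.float32([ray(s,*q[0],.036)[:2]*1000 for q in c]))
    M=cv2.moments(h)
    print(cv2.boundingRect(c),np.array([M['m10'],M['m01']])/M['m00'],cv2.minAreaRect(h)[1:],.5*np.arctan2(2*M['mu11'],M['mu20']-M['mu02']),cv2.approxPolyDP(h,2.5,True)[:,0].round().tolist())
print(tool((.605,-.037,.028),1.19+np.pi/2))
E
```

```text
t: 16.95
tcp_pos: [0.6045, -0.0298, 0.092]
tcp_rot: [0.905, 0.425, -0.001, -0.001]
wrist_force: [0.5, 0.2, -0.1]
gripper_width: 0.501
gripper_force: 0.0
t: 17.32
tcp_pos: [0.606, -0.0289, 0.0939]
tcp_rot: [0.828, 0.561, 0.0, 0.0]
wrist_force: [-0.2, 0.1, -0.1]
gripper_width: 0.493
gripper_force: 0.0
(237, 199, 33, 52) [604.88121079 -33.762097  ] ((28.27524757385254, 22.20762062072754), 32.958309173583984) 1.21472204206976 [[610.0, -17.0], [595.0, -30.0], [594.0, -35.0], [600.0, -50.0], [612.0, -42.0], [615.0, -34.0]]
(array([-0.0079,  0.002 ,  0.0659]), np.float64(-0.00035097609803624863), np.float64(0.3138885547220662))
```

View pics/w13.png

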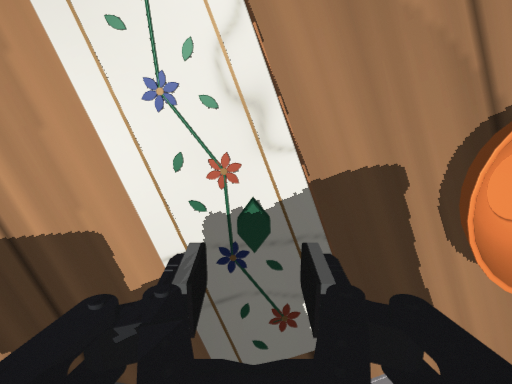

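Lozenge at (254,225), its long axis along the fingers. Measured centre (604.9, −33.8) mm.

```bash
python3 -c "
from h import *
print(tool((.605,-.034,.028)))"
echo '[[-0.004,0,0.03,0,0,0],[-0.005,0.001,0.06,0,0,0],[-0.005,0.001,0.065,0,0,0],[-0.005,0.001,0.065,0,0,0]]' > path.dat && python3 jog.py path.dat
echo '[[0,0,0,0,0,0],[0,0,0,0,0,0],[0,0,0,0,0,0],[0,0,0,0,0,0]]' > path.dat && python3 jog.py path.dat 0
echo '[[0,0,-0.05,0,0,0],[0,0,-0.1,0,0,0],[0,0,-0.1,0,0,0]]' > path.dat && python3 jog.py path.dat
python3 -c "
from h import *
snap('wrist','w14.png');print(tool((.598,.312,.13)))"
```

```text
(array([-0.0052,  0.0009,  0.0659]), None, np.float64(0.3138885547220662))
t: 17.88
tcp_pos: [0.605, -0.0338, 0.0287]
tcp_rot: [0.828, 0.561, 0.0, -0.0]
wrist_force: [0.3, -0.5, 0.4]
gripper_width: 0.498
gripper_force: 0.0
t: 18.38
tcp_pos: [0.6059, -0.0339, 0.0299]
tcp_rot: [0.827, 0.562, 0.001, 0.001]
wrist_force: [-0.9, 0.0, 6.7]
gripper_width: 0.21
gripper_force: 58.6
t: 18.75
tcp_pos: [0.608, -0.0341, 0.1332]
tcp_rot: [0.827, 0.562, 0.004, 0.003]
wrist_force: [0.3, -0.0, -1.7]
gripper_width: 0.204
gripper_force: 58.8
(array([ 0.3184, -0.1355,  0.0007]), None, np.float64(0.3026261489337602))
```

```bash
echo '[[0.053,-0.022,0,0,0,0],[0.106,-0.045,0,0,0,0],[0.16,-0.068,0,0,0,0],[0.213,-0.09,0,0,0,0],[0.266,-0.113,0,0,0,0]]' > path.dat && python3 jog.py path.dat
echo '[[0.052,-0.022,0,0,0,0],[0.052,-0.022,0.05,0,0,0],[0.052,-0.022,0.095,0,0,0],[0.052,-0.022,0.1,0,0,0]]' > path.dat && python3 jog.py path.dat
echo '[[0,0,0,0,0,0],[0,0,0,0,0,0],[0,0,0,0,0,0]]' > path.dat && python3 jog.py path.dat 0.45
echo '[[0,0,-0.06,0,0,0],[0,0,-0.12,0,0,0],[0,0.03,-0.17,0,0,0],[0,0.08,-0.20,0,0,0],[0,0.09,-0.20,0,0,0]]' > path.dat && python3 jog.py path.dat
python3 - <<'E'
from h import *
s=snap('wrist','w15.png');st=manip.get_state();print(st['tcp_pos'],st['q'][5])
snap('top','t15.png')
a=cv2.imread('pics/w15.png');b=cv2.imread('pics/t15.png');cv2.imwrite('pics/m15.png',cv2.resize(np.hstack([a,b]),(800,300)))
E
```

```text
t: 19.42
tcp_pos: [0.5969, 0.2565, 0.1268]
tcp_rot: [0.827, 0.562, -0.001, -0.0]
wrist_force: [0.5, 0.2, -0.5]
gripper_width: 0.208
gripper_force: 58.8
t: 19.92
tcp_pos: [0.5945, 0.3108, 0.0246]
tcp_rot: [0.827, 0.562, -0.003, -0.0]
wrist_force: [0.8, -0.3, 0.3]
gripper_width: 0.204
gripper_force: 73.2
t: 20.3
tcp_pos: [0.5974, 0.3116, 0.0297]
tcp_rot: [0.827, 0.562, 0.001, 0.0]
wrist_force: [0.8, 0.5, 0.0]
gripper_width: 0.451
gripper_force: 0.0
t: 20.92
tcp_pos: [0.6844, 0.2775, 0.2333]
tcp_rot: [0.828, 0.561, 0.004, 0.001]
wrist_force: [0.9, 0.7, -0.4]
gripper_width: 0.449
gripper_force: 0.0
[0.68300006 0.27706115 0.23047647] 0.7495724728069403
```

View pics/m15.png

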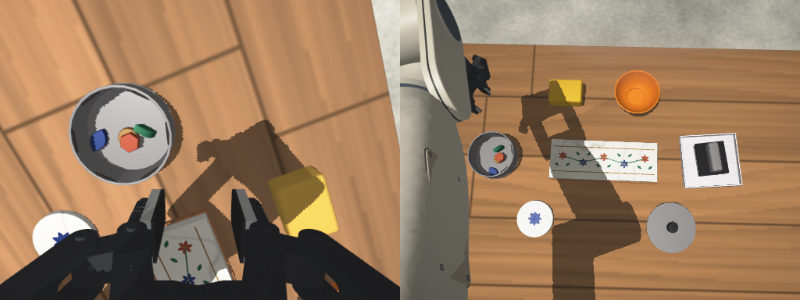

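All four stones lie in the tub, and the panel and bystanders are clear. Next I'll measure the tub rim and lid precisely.

```bash
cat >> h.py <<'E'
from scipy.optimize import least_squares
def circ(s,c0,R,z,satmax=60,span=1.35,show=False,vmin=0):
    """fit a circle of known radius R at height z to the far half of a grey object's outline"""
    hsv=cv2.cvtColor(s['image'],cv2.COLOR_RGB2HSV)
    roi=np.zeros(hsv.shape[:2],np.uint8)
    poly=[proj(s,(c0[0]+(R+.012)*np.cos(a),c0[1]+(R+.012)*np.sin(a),z)) for a in np.linspace(0,6.28,40)]
    cv2.fillPoly(roi,[np.int32(poly)],255)
    m=cv2.inRange(hsv,(0,0,vmin),(180,satmax,255))&roi
    m=cv2.morphologyEx(m,cv2.MORPH_CLOSE,np.ones((7,7)))
    c=max(cv2.findContours(m,cv2.RETR_EXTERNAL,cv2.CHAIN_APPROX_NONE)[0],key=cv2.contourArea)
    P=np.array([ray(s,*(p[0]),z)[:2] for p in c])
    cam=(-np.array(s['R']).T@s['t'])[:2];away=np.arctan2(*(np.array(c0)-cam)[::-1])
    ang=np.arctan2(P[:,1]-c0[1],P[:,0]-c0[0]);d=(ang-away+np.pi)%(2*np.pi)-np.pi
    Q=P[abs(d)<span]
    r=least_squares(lambda x:np.hypot(*(Q-x).T)-R,c0,loss='soft_l1',f_scale=.001)
    return r.x.round(4),(np.median(abs(r.fun))*1000).round(2),len(Q)
E
python3 - <<'E'
from h import *
s=snap('wrist');t=snap('top')
for sm in (50,70): print('tub w',circ(s,(.593,.305),.0635,.055,sm),'top',circ(t,(.593,.305),.0635,.055,sm))
print('lid top',circ(t,(.412,-.183),.067,.0145,60,3.2))
print(tool((.42,-.16,.22),np.pi/2))
E
```

```text
tub w (array([0.5985, 0.3118]), np.float64(0.31), 149) top (array([0.5952, 0.3098]), np.float64(0.73), 85)
tub w (array([0.5982, 0.3116]), np.float64(0.32), 150) top (array([0.595 , 0.3103]), np.float64(0.56), 84)
lid top (array([ 0.4116, -0.1838]), np.float64(1.15), 180)
(array([-0.5027, -0.0787,  0.008 ]), np.float64(1.1927641273523637), np.float64(0.7504526281732069))
```

```bash
python3 -c "
from h import *
print(tool((.522,.310,.25),np.pi/2))"
echo '[[0,0,0,0,0,0.17],[-0.0,0,0,0,0,0.34],[0,0,0,0,0,0.51],[0,0,0,0,0,0.68],[0,0,0,0,0,0.85]]' > path.dat && python3 jog.py path.dat
echo '[[0,0,0,0,0,0.17],[0,0,0,0,0,0.343],[0,0,0,0,0,0.343]]' > path.dat && python3 jog.py path.dat
python3 -c "
from h import *
print(tool((.522,.310,.25),np.pi/2),manip.get_state()['tcp_rot'])"
```

```text
(array([-0.0282, -0.1575, -0.0228]), np.float64(1.1927641273523637), np.float64(0.7504526281732069))
t: 21.75
tcp_pos: [0.6783, 0.2789, 0.2266]
tcp_rot: [0.986, 0.168, -0.002, 0.0]
wrist_force: [0.3, -0.7, 0.7]
gripper_width: 0.448
gripper_force: 0.0
t: 22.12
tcp_pos: [0.6787, 0.2788, 0.2269]
tcp_rot: [1.0, 0.001, -0.001, 0.0]
wrist_force: [-0.6, -0.5, 0.5]
gripper_width: 0.448
gripper_force: 0.0
(array([-0.1567, -0.0316, -0.0227]), np.float64(0.0024746161849957815), np.float64(1.941756034581291)) [ 9.99998250e-01  1.23673803e-03 -1.33730450e-03  4.26620700e-04]
```

```bash
echo '[[-0.055,-0.01,-0.01,0,0,0],[-0.11,-0.02,-0.02,0,0,0],[-0.157,-0.031,-0.023,0,0,0],[-0.157,-0.031,-0.023,0,0,0],[-0.157,-0.031,-0.023,0,0,0]]' > path.dat && python3 jog.py path.dat
python3 - <<'E'
from h import *
s=snap('wrist','w16.png');t=snap('top','t16.png')
print((-np.array(s['R']).T@s['t']).round(4),manip.get_state()['tcp_pos'])
for sp in (1.35,3.2): print(circ(s,(.597,.311),.0635,.055,60,sp))
print('lid',circ(t,(.412,-.183),.067,.0145,60,3.2))
print(tool((.41-.072,-.184,.215),np.pi/2))
cv2.imwrite('pics/w16b.png',cv2.imread('pics/w16.png'))
E
```

```text
t: 22.75
tcp_pos: [0.5235, 0.3096, 0.2513]
tcp_rot: [1.0, 0.001, 0.0, -0.0]
wrist_force: [-0.2, -1.3, -0.1]
gripper_width: 0.454
gripper_force: 0.0
[0.5977 0.311  0.3939] [0.52423454 0.30922195 0.25104101]
(array([0.5983, 0.3111]), np.float64(0.35), 154)
(array([0.5969, 0.311 ]), np.float64(0.99), 384)
lid (array([ 0.4116, -0.1839]), np.float64(1.15), 180)
(array([-0.1866,  0.4931,  0.0361]), np.float64(0.0006408885358997196), np.float64(2.083680870092622))
```

View pics/w16b.png

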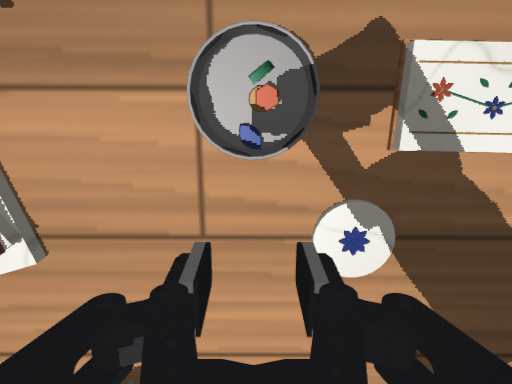

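The tub rim measures (0.598, 0.311) from the wrist camera in two poses, and the stones lie low in it. I'll view the lid from the same relative pose so that camera bias cancels.

```bash
echo '[[-0.02,0.055,0,0,0,0],[-0.04,0.11,0,0,0,0],[-0.06,0.165,0,0,0,0],[-0.08,0.22,0,0,0,0],[-0.10,0.275,0,0,0,0]]' > path.dat && python3 jog.py path.dat
echo '[[-0.02,0.055,0,0,0,0],[-0.04,0.11,0.02,0,0,0],[-0.06,0.165,0.036,0,0,0],[-0.087,0.218,0.036,0,0,0],[-0.087,0.218,0.036,0,0,0]]' > path.dat && python3 jog.py path.dat
python3 - <<'E'
from h import *
s=snap('wrist','w17.png')
print((-np.array(s['R']).T@s['t']).round(4),manip.get_state()['tcp_pos'])
for sp in (1.35,3.2): print(circ(s,(.412,-.183),.067,.017,60,sp))
hsv=cv2.cvtColor(s['image'],cv2.COLOR_RGB2HSV)
u,v=np.int32(proj(s,(.412,-.183,.042)));m=np.zeros((384,512),np.uint8);m[v-30:v+30,u-30:u+30]=(hsv[v-30:v+30,u-30:u+30,2]<60)*255
c=max(cv2.findContours(m,0,1)[0],key=cv2.contourArea)
e=cv2.minEnclosingCircle(np.float32([ray(s,*p[0],.042)[:2]*1000 for p in c]));print('knob',e)
print(tool((.413,-.182,.09),np.pi/2))
E
```

```text
t: 23.48
tcp_pos: [0.4234, 0.0322, 0.2513]
tcp_rot: [1.0, 0.0, 0.0, 0.0]
wrist_force: [0.7, -0.4, 0.3]
gripper_width: 0.449
gripper_force: 0.0
t: 24.1
tcp_pos: [0.3349, -0.1876, 0.2151]
tcp_rot: [1.0, -0.004, -0.0, 0.0]
wrist_force: [-0.1, -0.3, 0.1]
gripper_width: 0.451
gripper_force: 0.0
[ 0.4093 -0.187   0.3576] [ 0.33576051 -0.18598043  0.21518453]
(array([ 0.4116, -0.1852]), np.float64(0.28), 179)
(array([ 0.4121, -0.1844]), np.float64(0.82), 408)
knob ((419.477294921875, -193.1885986328125), 5.4234514236450195)
(array([ 0.0772, -0.0044,  0.1252]), np.float64(-0.005829122038487178), np.float64(1.0396959692892076))
```

```bash
echo '[[0.04,-0.001,0.03,0,0,0],[0.076,-0.001,0.06,0,0,0],[0.076,-0.001,0.12,0,0,0],[0.076,-0.001,0.15,0,0,0],[0.076,-0.001,0.15,0,0,0]]' > path.dat && python3 jog.py path.dat 0.6
python3 - <<'E'
from h import *
s=snap('wrist','w18.png')
print(manip.get_state()['tcp_pos'],circ(s,(.412,-.185),.067,.017,60,1.0))
print(tool((.412,-.185,.021),np.pi/2))
E
```

```text
t: 24.78
tcp_pos: [0.4116, -0.181, 0.0633]
tcp_rot: [1.0, 0.001, -0.002, -0.001]
wrist_force: [-0.5, 0.2, 0.8]
gripper_width: 0.6
gripper_force: 0.0
[ 0.41251845 -0.18164765  0.06475503] (array([ 0.4108, -0.1884]), np.float64(3.13), 241)
(array([-0.0004,  0.0034,  0.0438]), np.float64(0.0016011580650143742), np.float64(1.1277999112626478))
```

View pics/w18.png

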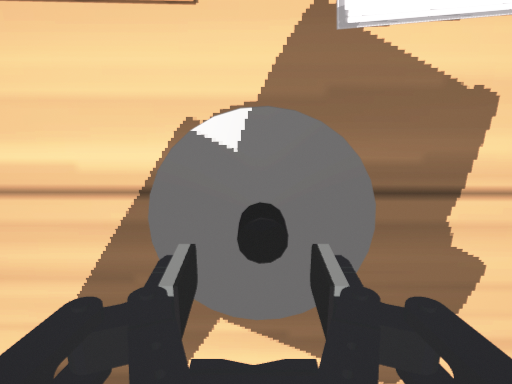

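The knob is at (262,240) between the open fingers, about 4 mm right of centre, which matches the computed 3.4 mm.

```bash
echo '[[0,0.003,0.02,0,0,0],[0,0.003,0.04,0,0,0],[0,0.003,0.043,0,0,0],[0,0.003,0.043,0,0,0]]' > path.dat && python3 jog.py path.dat
echo '[[0,0,0,0,0,0],[0,0,0,0,0,0],[0,0,0,0,0,0],[0,0,0,0,0,0]]' > path.dat && python3 jog.py path.dat 0
python3 -c "
from h import *
st=manip.get_state();print(st['tcp_pos'],st['wrist_force'])"
echo '[[0,0,-0.03,0,0,0],[0,0,-0.07,0,0,0],[0,0,-0.11,0,0,0],[0,0,-0.11,0,0,0]]' > path.dat && python3 jog.py path.dat
python3 -c "
from h import *
print(tool((.598,.311,.13)))
snap('wrist','w19.png');snap('top','t19.png')
st=manip.get_state();print(st['tcp_pos'],st['wrist_force'],st['torque'])"
```

```text
t: 25.32
tcp_pos: [0.4133, -0.1859, 0.0235]
tcp_rot: [1.0, 0.0, 0.001, 0.0]
wrist_force: [-0.3, -0.7, 0.1]
gripper_width: 0.601
gripper_force: 0.0
t: 25.82
tcp_pos: [0.413, -0.1859, 0.0235]
tcp_rot: [1.0, -0.0, 0.001, 0.0]
wrist_force: [-2.1, 1.7, 9.9]
gripper_width: 0.293
gripper_force: 58.4
[ 0.41297502 -0.18593226  0.02352955] [-2.14181824  1.69952441  9.91544753]
t: 26.32
tcp_pos: [0.4142, -0.1866, 0.1353]
tcp_rot: [1.0, -0.0, 0.003, 0.001]
wrist_force: [-0.2, -0.0, -1.9]
gripper_width: 0.29
gripper_force: 59.7
(array([ 0.1837, -0.4976,  0.005 ]), None, np.float64(1.121562098972062))
[ 0.41225719 -0.185643    0.13259771] [ 0.46576023  0.10049714 -1.71865123] [ 0.00019412 -0.00648812  0.0455064 ]
```

View pics/w19.png

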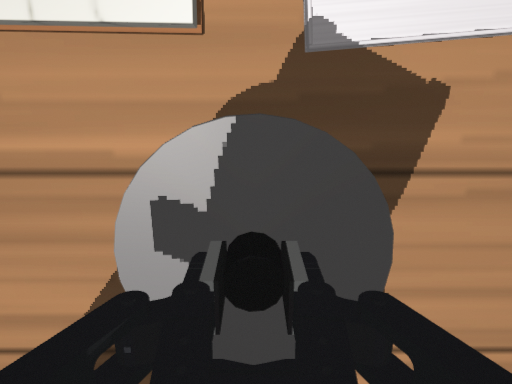

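The lid is held level by the knob at (253,270).

```bash
echo '[[0.01,-0.04,0,0,0,0],[0.03,-0.09,0,0,0,0],[0.05,-0.14,0,0,0,0],[0.07,-0.19,0,0,0,0],[0.09,-0.24,0,0,0,0]]' > path.dat && python3 jog.py path.dat
echo '[[0.02,-0.05,0,0,0,0],[0.04,-0.10,0,0,0,0],[0.06,-0.15,0,0,0,0],[0.08,-0.20,0,0,0,0],[0.09,-0.245,0,0,0,0]]' > path.dat && python3 jog.py path.dat
echo '[[0.004,-0.013,0,0,0,0],[0.004,-0.013,0,0,0,0],[0.004,-0.013,0,0,0,0]]' > path.dat && python3 jog.py path.dat
python3 - <<'E'
from h import *
print(tool((.599,.311,.08),np.pi/2))
st=manip.get_state();print(st['tcp_pos'],st['gripper_width'],st['gripper_force'],st['tcp_rot'])
s=snap('wrist','w20.png');t=snap('side','s20.png');
p=proj(t,(.598,.311,.09)).astype(int);a=cv2.imread('pics/s20.png')[max(0,p[1]-90):p[1]+90,max(0,p[0]-120):p[0]+120]
cv2.imwrite('pics/c20.png',cv2.resize(a,None,fx=2.5,fy=2.5,interpolation=cv2.INTER_CUBIC))
E
```

```text
t: 27.05
tcp_pos: [0.5017, 0.056, 0.1307]
tcp_rot: [1.0, -0.0, -0.001, 0.0]
wrist_force: [0.6, -0.9, -1.1]
gripper_width: 0.293
gripper_force: 59.7
t: 27.68
tcp_pos: [0.5921, 0.3008, 0.1299]
tcp_rot: [1.0, 0.0, -0.001, 0.001]
wrist_force: [-0.4, 0.1, -1.1]
gripper_width: 0.287
gripper_force: 59.7
t: 28.05
tcp_pos: [0.5956, 0.3107, 0.1313]
tcp_rot: [1.0, -0.001, -0.001, 0.001]
wrist_force: [0.0, -0.2, -1.2]
gripper_width: 0.294
gripper_force: 59.8
(array([ 0.0035, -0.0004,  0.0513]), np.float64(-0.0010515286657195588), np.float64(2.035248203865935))
[0.59557846 0.31067699 0.13131572] 0.29356231183586023 59.770956127904356 [ 9.99999113e-01 -5.26446012e-04 -1.02821768e-03  6.63062080e-04]
```

View pics/c20.png

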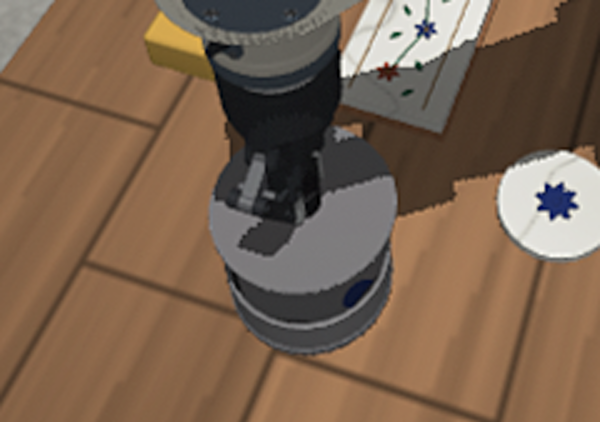

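The lid is level above the tub and centred. Lowering it slowly.

```bash
echo '[[0.0034,0,0.02,0,0,0],[0.0034,0,0.04,0,0,0],[0.0034,0,0.05,0,0,0],[0.0034,0,0.056,0,0,0],[0.0034,0,0.056,0,0,0]]' > path.dat && python3 jog.py path.dat
echo '[[0,0,0.002,0,0,0],[0,0,0.004,0,0,0],[0,0,0.004,0,0,0]]' > path.dat && python3 jog.py path.dat
python3 -c "
from h import *
st=manip.get_state();print(st['tcp_pos'],st['wrist_force'],st['torque'])"
```

```text
t: 28.78
tcp_pos: [0.5996, 0.3123, 0.0757]
tcp_rot: [1.0, -0.0, -0.0, 0.0]
wrist_force: [0.6, 0.2, -0.7]
gripper_width: 0.286
gripper_force: 59.8
t: 29.15
tcp_pos: [0.6001, 0.3124, 0.0733]
tcp_rot: [1.0, -0.0, 0.0, -0.0]
wrist_force: [-2.6, -3.6, 4.4]
gripper_width: 0.291
gripper_force: 60.4
[0.60005382 0.31239629 0.07330193] [-2.59501785 -3.61581541  4.38400414] [-0.13984374  0.19178137  0.05853521]
```

```bash
echo '[[-0.001,0.0012,0,0,0,0],[-0.0015,0.002,0,0,0,0],[-0.0015,0.002,0,0,0,0]]' > path.dat && python3 jog.py path.dat
echo '[[0,0,0.001,0,0,0],[0,0,0.002,0,0,0],[0,0,0.002,0,0,0]]' > path.dat && python3 jog.py path.dat
python3 -c "
from h import *
st=manip.get_state();print(st['tcp_pos'],st['wrist_force'],st['torque'])"
```

```text
t: 29.52
tcp_pos: [0.5983, 0.3103, 0.0723]
tcp_rot: [1.0, -0.0, 0.0, -0.0]
wrist_force: [-0.4, -0.2, 1.1]
gripper_width: 0.285
gripper_force: 60.0
t: 29.9
tcp_pos: [0.5984, 0.3103, 0.0702]
tcp_rot: [1.0, -0.0, 0.0, -0.0]
wrist_force: [0.1, 0.8, 1.2]
gripper_width: 0.288
gripper_force: 60.1
[0.59838609 0.31034887 0.07020057] [0.13279921 0.83453606 1.24583539] [ 0.00530591  0.00514236 -0.00206942]
```

```bash
echo '[[0,0,0.001,0,0,0],[0,0,0.002,0,0,0],[0,0,0.002,0,0,0]]' > path.dat && python3 jog.py path.dat
echo '[[0,0,0.001,0,0,0],[0,0,0.001,0,0,0],[0,0,0.001,0,0,0]]' > path.dat && python3 jog.py path.dat
echo '[[0,0,0.001,0,0,0],[0,0,0.001,0,0,0],[0,0,0.001,0,0,0]]' > path.dat && python3 jog.py path.dat
```

```text
t: 30.28
tcp_pos: [0.5983, 0.3103, 0.0681]
tcp_rot: [1.0, -0.0, 0.0, -0.0]
wrist_force: [-0.4, -0.7, 1.7]
gripper_width: 0.287
gripper_force: 60.1
t: 30.65
tcp_pos: [0.5983, 0.3103, 0.0672]
tcp_rot: [1.0, -0.0, -0.0, -0.0]
wrist_force: [0.2, -0.3, 0.9]
gripper_width: 0.288
gripper_force: 60.1
t: 31.02
tcp_pos: [0.5983, 0.3104, 0.0666]
tcp_rot: [1.0, -0.0, 0.0, -0.0]
wrist_force: [-0.6, -1.4, 4.7]
gripper_width: 0.289
gripper_force: 60.4
```

```bash
echo '[[0,0,0.001,0,0,0],[0,0,0.001,0,0,0],[0,0,0.001,0,0,0]]' > path.dat && python3 jog.py path.dat
echo '[[0,0,0.001,0,0,0],[0,0,0.001,0,0,0],[0,0,0.001,0,0,0]]' > path.dat && python3 jog.py path.dat
```

```text
t: 31.4
tcp_pos: [0.5984, 0.3104, 0.0666]
tcp_rot: [1.0, -0.0, 0.0, -0.0]
wrist_force: [-4.4, -1.9, 12.8]
gripper_width: 0.29
gripper_force: 61.2
t: 31.78
tcp_pos: [0.5984, 0.3104, 0.0665]
tcp_rot: [1.0, -0.0, 0.0, -0.0]
wrist_force: [-6.9, -3.2, 19.6]
gripper_width: 0.289
gripper_force: 62.0
```

```bash
echo '[[0,0,-0.003,0,0,0],[0,0,-0.003,0,0,0],[0,0,-0.003,0,0,0],[0,0,-0.003,0,0,0]]' > path.dat && python3 jog.py path.dat 0.6
echo '[[0,0,-0.03,0,0,0],[0,0,-0.045,0,0,0],[0,0,-0.045,0,0,0]]' > path.dat && python3 jog.py path.dat
echo '[[0,0,0,0,0,0],[0,0,0,0,0,0],[0,0,0,0,0,0],[0,0,0,0,0,0]]' > path.dat && python3 jog.py path.dat 0
python3 -c "
from h import *
s=snap('wrist','w21.png');print(tool((.598,.3105,.093)))"
```

```text
t: 32.28
tcp_pos: [0.5981, 0.3102, 0.0669]
tcp_rot: [1.0, -0.0, -0.0, 0.0]
wrist_force: [0.2, 0.2, -0.9]
gripper_width: 0.601
gripper_force: 0.0
t: 32.65
tcp_pos: [0.5992, 0.3107, 0.1136]
tcp_rot: [1.0, -0.0, 0.001, -0.001]
wrist_force: [0.4, -0.3, 0.4]
gripper_width: 0.597
gripper_force: 0.0
t: 33.15
tcp_pos: [0.5982, 0.3102, 0.112]
tcp_rot: [1.0, -0.0, -0.0, 0.0]
wrist_force: [-0.3, 0.2, 0.0]
gripper_width: -0.005
gripper_force: 0.0
(array([-0.0002, -0.0003,  0.0191]), None, np.float64(2.0318222860706485))
```

View pics/w21.png

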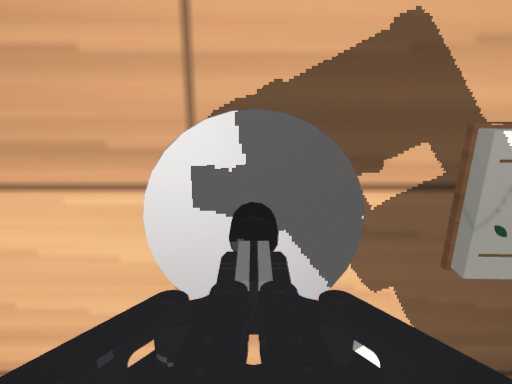

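That view shows the lid sitting centred on the tub at (254,208), with the shut fingers over the knob. It was my 15th picture, one over the limit of 14, so I'll work from numbers alone from here. The next push, on the knob top, shows whether the lid is seated: contact at z = 0.085 means seated, 0.090 means proud.

```bash
echo '[[0,0,0.012,0,0,0],[0,0,0.019,0,0,0],[0,0,0.021,0,0,0],[0,0,0.021,0,0,0]]' > path.dat && python3 jog.py path.dat
echo '[[0,0,0.002,0,0,0],[0,0,0.004,0,0,0],[0,0,0.004,0,0,0]]' > path.dat && python3 jog.py path.dat
echo '[[0,0,0.001,0,0,0],[0,0,0.0015,0,0,0],[0,0,0.0015,0,0,0]]' > path.dat && python3 jog.py path.dat
```

```text
t: 33.7
tcp_pos: [0.5982, 0.3102, 0.091]
tcp_rot: [1.0, -0.0, -0.0, 0.0]
wrist_force: [-0.7, -1.0, -0.4]
gripper_width: -0.003
gripper_force: 0.0
t: 34.08
tcp_pos: [0.5982, 0.3103, 0.0872]
tcp_rot: [1.0, -0.0, -0.0, 0.0]
wrist_force: [0.7, 0.5, -0.1]
gripper_width: -0.0
gripper_force: 0.0
t: 34.45
tcp_pos: [0.5983, 0.3103, 0.0858]
tcp_rot: [1.0, -0.0, 0.0, 0.0]
wrist_force: [-0.1, 0.6, 0.1]
gripper_width: -0.002
gripper_force: 0.0
```

Already below 0.090 with no contact, so the lid is seated. I'll give it a confirming push of about 12 N.

```bash
echo '[[0,0,0.001,0,0,0],[0,0,0.0015,0,0,0],[0,0,0.0015,0,0,0]]' > path.dat && python3 jog.py path.dat
echo '[[0,0,0.001,0,0,0],[0,0,0.001,0,0,0],[0,0,0.001,0,0,0]]' > path.dat && python3 jog.py path.dat
```

```text
t: 34.83
tcp_pos: [0.5984, 0.3104, 0.0851]
tcp_rot: [1.0, -0.0, 0.0, -0.0]
wrist_force: [-1.3, -0.2, 6.3]
gripper_width: 0.0
gripper_force: 2.9
t: 35.2
tcp_pos: [0.5984, 0.3104, 0.085]
tcp_rot: [1.0, -0.0, 0.0, -0.0]
wrist_force: [-4.1, -0.8, 12.9]
gripper_width: 0.001
gripper_force: 6.4
```

```bash
echo '[[0,0,-0.04,0,0,0],[0,0,-0.1,0,0,0],[-0.02,0.05,-0.15,0,0,0],[-0.04,0.11,-0.165,0,0,0],[-0.06,0.17,-0.165,0,0,0]]' > path.dat && python3 jog.py path.dat 0.7
echo '[[0,0.06,0,0,0,0],[0,0.12,0,0,0,0],[0,0.18,0,0,0,0],[0,0.24,0,0,0,0],[0,0.30,0,0,0,0]]' > path.dat && python3 jog.py path.dat 
echo '[[0,0.06,0,0,0,0],[0,0.12,0,0,0,0],[0,0.13,0,0,0,0],[0,0.13,0,0,0,0]]' > path.dat && python3 jog.py path.dat
cat >> h.py <<'E'
def padtop(s,c0=(.603,-.296)):
    g=cv2.cvtColor(s['image'],cv2.COLOR_RGB2HSV);roi=np.zeros(g.shape[:2],np.uint8)
    cv2.fillPoly(roi,[np.int32([proj(s,(c0[0]+a,c0[1]+b,.03)) for a,b in((-.065,-.06),(.065,-.06),(.065,.06),(-.065,.06))])],255)
    out=[]
    for nm,m,z in (('pad',cv2.inRange(g,(0,0,0),(180,255,60)),.024),('bar',cv2.inRange(g,(0,0,62),(180,60,170)),.054)):
        m=cv2.morphologyEx(m&roi,cv2.MORPH_OPEN,np.ones((3,3)))
        cs=cv2.findContours(m,cv2.RETR_EXTERNAL,cv2.CHAIN_APPROX_NONE)[0]
        for c in sorted(cs,key=cv2.contourArea)[::-1][:2]:
            P=np.float32([ray(s,*p[0],z)[:2]*1000 for p in c]);r=cv2.minAreaRect(P);out.append((nm,cv2.contourArea(c),np.round(r[0],1),np.round(r[1],1),round(r[2],2)))
    return out
E
python3 - <<'E'
from h import *
s=snap('wrist','w22.png')
for o in padtop(s): print(o)
t=snap('top','t22.png')
for o in padtop(t): print('top',o)
print(manip.get_state()['tcp_pos'])
# panel
def panel(s,n):
    g=cv2.cvtColor(s['image'],cv2.COLOR_RGB2HSV)
    m=cv2.inRange(g,(0,0,60),(180,60,255));u=np.int32([proj(s,(.591+a,.004+b,.026)) for a,b in((-.075,-.17),(.075,-.17),(.075,.17),(-.075,.17))])
    roi=np.zeros(m.shape,np.uint8);cv2.fillPoly(roi,[u],255)
    m=cv2.morphologyEx(cv2.morphologyEx(m&roi,cv2.MORPH_CLOSE,np.ones((11,11))),cv2.MORPH_OPEN,np.ones((5,5)))
    c=max(cv2.findContours(m,0,1)[0],key=cv2.contourArea);P=np.float32([ray(s,*p[0],.026)[:2]*1000 for p in c]);print(n,cv2.minAreaRect(P),cv2.boxPoints(cv2.minAreaRect(P)).round().tolist())
panel(t,'top panel')
g=s['image'];u=proj(s,(.603,-.296,.054));print(u,[g[int(u[1]),int(u[0])+d].tolist() for d in range(-90,91,10)])
E
```

```text
t: 35.83
tcp_pos: [0.5425, 0.1512, 0.2497]
tcp_rot: [1.0, 0.0, 0.002, -0.0]
wrist_force: [0.9, -0.1, 0.6]
gripper_width: 0.705
gripper_force: 0.0
t: 36.45
tcp_pos: [0.542, -0.1498, 0.2479]
tcp_rot: [1.0, -0.0, 0.0, 0.0]
wrist_force: [1.1, -0.5, 0.7]
gripper_width: 0.702
gripper_force: 0.0
t: 36.95
tcp_pos: [0.5418, -0.2781, 0.2474]
tcp_rot: [1.0, -0.001, -0.0, -0.0]
wrist_force: [0.4, 0.8, 1.0]
gripper_width: 0.698
gripper_force: 0.0
('pad', 7136.5, array([ 603.9, -299.5]), array([92.2, 81.6]), 7.58)
('bar', 2029.0, array([ 617.4, -333.9]), array([95.7, 34.1]), 0.08)
('bar', 1432.5, array([ 554.8, -308.7]), array([83.8, 22. ]), 89.9)
top ('pad', 1002.0, array([ 603.5, -305.6]), array([ 91.3, 100. ]), 7.37)
top ('pad', 4.0, array([ 609.3, -354. ]), array([4.4, 4.8]), 87.24)
top ('bar', 397.0, array([ 620.4, -327.6]), array([84.5, 39.9]), 2.79)
top ('bar', 285.0, array([ 609.7, -291.2]), array([31.9, 69.7]), 88.03)
[ 0.54200901 -0.27653532  0.24750484]
top panel ((589.93798828125, 3.9806060791015625), (299.59368896484375, 110.35054779052734), 89.00634002685547) [[532.0, -145.0], [643.0, -147.0], [648.0, 153.0], [537.0, 155.0]]
[273.20108113 106.77961443] [[96, 70, 49], [97, 70, 49], [159, 155, 157], [248, 246, 247], [247, 245, 246], [246, 244, 245], [55, 53, 54], [12, 12, 12], [99, 97, 97], [59, 57, 57], [56, 55, 55], [14, 16, 16], [18, 18, 18], [14, 13, 13], [104, 101, 102], [102, 100, 101], [101, 98, 100], [46, 34, 23], [45, 33, 22]]
```

```bash
python3 -c "
from h import *
print(tool((.603,-.299,.09),.132+np.pi/2))"
echo '[[0.03,0.01,0.03,0,0,-0.131],[0.061,0.022,0.08,0,0,-0.131],[0.061,0.022,0.13,0,0,-0.131],[0.061,0.022,0.157,0,0,-0.131],[0.061,0.022,0.157,0,0,-0.131]]' > path.dat && python3 jog.py path.dat 0.7
python3 - <<'E'
from h import *
s=snap('wrist','w23.png')
for o in padtop(s): print(o)
print(tool((.604,-.2995,.030),.132+np.pi/2),manip.get_state()['tcp_pos'])
E
```

```text
(array([0.0611, 0.0226, 0.1575]), np.float64(-0.13138394403140552), np.float64(1.0785141008327352))
t: 37.67
tcp_pos: [0.6018, -0.2972, 0.0883]
tcp_rot: [0.998, 0.066, -0.002, -0.001]
wrist_force: [-0.2, 0.4, 0.2]
gripper_width: 0.697
gripper_force: 0.0
('pad', 18748.5, array([ 592.9, -307.2]), array([117.8,  94.3]), 7.58)
('pad', 887.0, array([ 553.2, -247.8]), array([39.2, 18.5]), 3.04)
('bar', 6057.0, array([ 629.1, -305.6]), array([84.2, 80.8]), 89.79)
('bar', 3274.0, array([ 566.7, -304.3]), array([24.3, 85.5]), 0.2)
(array([0.0008, 0.0015, 0.0604]), np.float64(0.0006269261486675504), np.float64(0.96121258727487)) [ 0.60313913 -0.29817077  0.09037694]
```

```bash
echo '[[0.001,0.0015,0.03,0,0,0],[0.001,0.0015,0.055,0,0,0],[0.001,0.0015,0.06,0,0,0],[0.001,0.0015,0.06,0,0,0]]' > path.dat && python3 jog.py path.dat
echo '[[0,0,0,0,0,0],[0,0,0,0,0,0],[0,0,0,0,0,0],[0,0,0,0,0,0],[0,0,0,0,0,0]]' > path.dat && python3 jog.py path.dat 0
python3 -c "
from h import *
st=manip.get_state();print(st['tcp_pos'],st['wrist_force'],st['torque'])"
```

```text
t: 38.22
tcp_pos: [0.6053, -0.3013, 0.0323]
tcp_rot: [0.998, 0.066, 0.001, 0.0]
wrist_force: [0.3, 0.2, 0.1]
gripper_width: 0.699
gripper_force: 0.0
t: 38.85
tcp_pos: [0.605, -0.3015, 0.0312]
tcp_rot: [0.998, 0.065, 0.001, 0.0]
wrist_force: [2.2, 0.5, 2.4]
gripper_width: 0.321
gripper_force: 61.0
[ 0.60501865 -0.30150096  0.03117724] [2.17377523 0.54267984 2.37755229] [-0.02591801 -0.47789163  0.00948429]
```

```bash
echo '[[0,0,-0.02,0,0,0],[0,0,-0.05,0,0,0],[0,0,-0.09,0,0,0],[0,0,-0.09,0,0,0]]' > path.dat && python3 jog.py path.dat
python3 -c "
from h import *
st=manip.get_state();print(st['tcp_pos'],st['wrist_force'],st['torque'],st['gripper_width']);print(tool((.593,.120,.11),np.pi/2-.0173))"
```

```text
t: 39.35
tcp_pos: [0.6059, -0.3022, 0.1246]
tcp_rot: [0.998, 0.065, 0.002, 0.002]
wrist_force: [0.2, -1.3, -2.9]
gripper_width: 0.315
gripper_force: 60.7
[ 0.60591642 -0.302183    0.12455706] [ 0.22209925 -1.34821356 -2.94503628] [ 0.02233582 -0.01052377 -0.02073543] 0.31477415764579175
(array([ 0.0422, -0.4203,  0.0133]), np.float64(0.14805284462447688), np.float64(0.9600055056849883))
```

```bash
echo '[[0.004,-0.04,0,0,0,0.05],[0.01,-0.09,0,0,0,0.1],[0.015,-0.14,0,0,0,0.148],[0.02,-0.19,0,0,0,0.148],[0.025,-0.24,0,0,0,0.148]]' > path.dat && python3 jog.py path.dat
python3 -c "
from h import *
print(tool((.593,.120,.11),np.pi/2-.0173))"
```

```text
t: 39.98
tcp_pos: [0.5962, -0.0584, 0.1194]
tcp_rot: [1.0, -0.009, -0.001, -0.0]
wrist_force: [0.2, -0.5, -3.8]
gripper_width: 0.313
gripper_force: 60.7
(array([-0.0063, -0.1783,  0.0095]), np.float64(-0.00014035970263392983), np.float64(1.470846452656925))
```

```bash
echo '[[-0.002,-0.05,0,0,0,0],[-0.003,-0.10,0,0,0,0],[-0.005,-0.15,0,0,0,0],[-0.006,-0.178,0.01,0,0,0],[-0.006,-0.178,0.01,0,0,0]]' > path.dat && python3 jog.py path.dat
echo '[[0,0,0,0,0,0],[0,0,0,0,0,0]]' > path.dat && python3 jog.py path.dat
python3 - <<'E'
from h import *
print(manip.get_state()['tcp_pos'],tool((.593,.120,.056),np.pi/2-.0173))
s=snap('wrist','w24.png')
g=cv2.cvtColor(s['image'],cv2.COLOR_RGB2HSV)
E
```

```text
t: 40.6
tcp_pos: [0.5928, 0.1198, 0.1088]
tcp_rot: [1.0, -0.007, -0.002, 0.0]
wrist_force: [-0.2, 0.3, -3.6]
gripper_width: 0.313
gripper_force: 60.6
t: 40.85
tcp_pos: [0.5947, 0.117, 0.1106]
tcp_rot: [1.0, -0.009, -0.0, 0.0]
wrist_force: [-1.5, -0.1, -3.0]
gripper_width: 0.313
gripper_force: 60.6
[0.59473826 0.1169956  0.11055544] (array([-0.0018, -0.003 ,  0.0546]), np.float64(-0.0011649867374252665), np.float64(1.7640517935397453))
```

```bash
echo '[[-0.002,-0.001,0.02,0,0,0],[-0.002,-0.001,0.04,0,0,0],[-0.002,-0.001,0.052,0,0,0],[-0.002,-0.001,0.055,0,0,0],[-0.002,-0.001,0.055,0,0,0]]' > path.dat && python3 jog.py path.dat
echo '[[0,0,0.001,0,0,0],[0,0,0.002,0,0,0],[0,0,0.003,0,0,0],[0,0,0.003,0,0,0]]' > path.dat && python3 jog.py path.dat
python3 -c "
from h import *
st=manip.get_state();print(st['tcp_pos'],st['wrist_force'],st['torque'],st['gripper_width'])"
```

```text
t: 41.52
tcp_pos: [0.5931, 0.119, 0.0559]
tcp_rot: [1.0, -0.009, 0.0, 0.0]
wrist_force: [-0.2, -1.3, -3.7]
gripper_width: 0.32
gripper_force: 60.9
t: 42.02
tcp_pos: [0.5935, 0.1193, 0.0533]
tcp_rot: [1.0, -0.009, 0.001, -0.0]
wrist_force: [-0.3, -0.8, 3.1]
gripper_width: 0.316
gripper_force: 61.6
[0.59353029 0.11926915 0.05326551] [-0.31447832 -0.75010387  3.14510162] [-0.04760926  0.01466056  0.01415149] 0.31550083415914176
```

```bash
echo '[[0,0,0.001,0,0,0],[0,0,0.002,0,0,0],[0,0,0.003,0,0,0],[0,0,0.0035,0,0,0],[0,0,0.0035,0,0,0]]' > path.dat && python3 jog.py path.dat
python3 -c "
from h import *
st=manip.get_state();print(st['tcp_pos'],st['tcp_rot'],st['wrist_force'],st['torque'],st['gripper_width']);
print(tool((.589,-.111,st['tcp_pos'][2])))"
```

```text
t: 42.65
tcp_pos: [0.5935, 0.1193, 0.0499]
tcp_rot: [1.0, -0.009, 0.001, -0.0]
wrist_force: [-0.8, -0.5, 8.9]
gripper_width: 0.317
gripper_force: 62.2
[0.5935434  0.11925581 0.04991441] [ 9.99962518e-01 -8.63104432e-03  6.67742977e-04 -1.50485045e-04] [-0.77941737 -0.52107719  8.89526892] [-0.07513161  0.15172147  0.0056635 ] 0.31745138454373256
(array([-6.000e-04,  2.303e-01, -1.000e-04]), None, np.float64(1.766607052700143))
```

```bash
echo '[[0,0.003,-0.0003,0,0,0],[0,0.0085,-0.0006,0,0,0],[0,0.0145,-0.0006,0,0,0],[0,0.0203,-0.0006,0,0,0],[0,0.0261,-0.0006,0,0,0]]' > path.dat && python3 jog.py path.dat | grep -E 'tcp_pos|for|^t'
echo '[[0,0.0058,0,0,0,0],[0,0.0116,0,0,0,0],[0,0.0174,0,0,0,0],[0,0.0232,0,0,0,0],[0,0.029,0,0,0,0]]' > path.dat && python3 jog.py path.dat | grep -E 'tcp|for|wid|^t'
```

```text
t: 43.28
tcp_pos: [0.5936, 0.094, 0.0506]
tcp_rot: [1.0, -0.009, 0.001, -0.001]
wrist_force: [-0.2, 5.1, 6.8]
gripper_force: 62.3
t: 43.9
tcp_pos: [0.593, 0.0649, 0.0506]
tcp_rot: [1.0, -0.009, 0.001, -0.001]
wrist_force: [0.7, 4.7, 7.9]
gripper_width: 0.312
gripper_force: 62.3
```

```bash
echo '[[0,0.0058,0,0,0,0],[0,0.0116,0,0,0,0],[0,0.0174,0,0,0,0],[0,0.0232,0,0,0,0],[0,0.029,0,0,0,0]]' > path.dat && python3 jog.py path.dat | grep -E 'tcp_p|wri|wid'
echo '[[0,0.0058,0,0,0,0],[0,0.0116,0,0,0,0],[0,0.0174,0,0,0,0],[0,0.0232,0,0,0,0],[0,0.029,0,0,0,0]]' > path.dat && python3 jog.py path.dat | grep -E 'tcp_p|wri|wid'
echo '[[0,0.0058,0,0,0,0],[0,0.0116,0,0,0,0],[0,0.0174,0,0,0,0],[0,0.0232,0,0,0,0],[0,0.029,0,0,0,0]]' > path.dat && python3 jog.py path.dat | grep -E 'tcp_p|wri|wid'
```

```text
tcp_pos: [0.5924, 0.0358, 0.0506]
wrist_force: [0.3, 5.9, 6.5]
gripper_width: 0.317
tcp_pos: [0.5919, 0.0068, 0.0505]
wrist_force: [-0.2, 5.4, 7.0]
gripper_width: 0.314
tcp_pos: [0.5913, -0.0222, 0.0505]
wrist_force: [1.1, 5.1, 7.1]
gripper_width: 0.311
```

```bash
echo '[[0,0.006,0.0003,0,0,0],[0,0.012,0.0004,0,0,0],[0,0.018,0.0004,0,0,0],[0,0.024,0.0004,0,0,0],[0,0.03,0.0004,0,0,0]]' > path.dat && python3 jog.py path.dat | grep -E 'tcp_p|wri|wid'
echo '[[0,0.006,0,0,0,0],[0,0.012,0,0,0,0],[0,0.018,0,0,0,0],[0,0.024,0,0,0,0],[0,0.03,0,0,0,0]]' > path.dat && python3 jog.py path.dat | grep -E 'tcp_p|wri|wid'
echo '[[0,0.006,0,0,0,0],[0,0.012,0,0,0,0],[0,0.018,0,0,0,0],[0,0.024,0,0,0,0],[0,0.03,0,0,0,0]]' > path.dat && python3 jog.py path.dat | grep -E 'tcp_|wri|wid|^t'
```

```text
tcp_pos: [0.5908, -0.0522, 0.0501]
wrist_force: [0.1, 6.5, 8.5]
gripper_width: 0.313
tcp_pos: [0.5902, -0.0822, 0.0501]
wrist_force: [-0.1, 5.3, 8.7]
gripper_width: 0.311
t: 47.65
tcp_pos: [0.5896, -0.1122, 0.0501]
tcp_rot: [1.0, -0.009, 0.001, -0.0]
wrist_force: [0.3, 5.4, 8.1]
gripper_width: 0.314
```

```bash
echo '[[0,-0.0058,0,0,0,0],[0,-0.0116,0,0,0,0],[0,-0.0174,0,0,0,0],[0,-0.0232,0,0,0,0],[0,-0.029,0,0,0,0]]' > path.dat && python3 jog.py path.dat | grep -E 'tcp_p|wri|wid'
echo '[[0,-0.0058,0,0,0,0],[0,-0.0116,0,0,0,0],[0,-0.0174,0,0,0,0],[0,-0.0232,0,0,0,0],[0,-0.029,0,0,0,0]]' > path.dat && python3 jog.py path.dat | grep -E 'tcp_p|wri|wid'
echo '[[0,-0.0058,0,0,0,0],[0,-0.0116,0,0,0,0],[0,-0.0174,0,0,0,0],[0,-0.0232,0,0,0,0],[0,-0.029,0,0,0,0]]' > path.dat && python3 jog.py path.dat | grep -E 'tcp_p|wri|wid'
echo '[[0,-0.0058,0,0,0,0],[0,-0.0116,0,0,0,0],[0,-0.0174,0,0,0,0],[0,-0.0232,0,0,0,0],[0,-0.029,0,0,0,0]]' > path.dat && python3 jog.py path.dat | grep -E 'tcp_p|wri|wid'
```

```text
tcp_pos: [0.5906, -0.0849, 0.0503]
wrist_force: [0.3, -5.5, 7.6]
gripper_width: 0.313
tcp_pos: [0.591, -0.0559, 0.0503]
wrist_force: [0.4, -5.9, 7.5]
gripper_width: 0.319
tcp_pos: [0.5915, -0.0268, 0.0502]
wrist_force: [0.9, -5.5, 8.6]
gripper_width: 0.311
tcp_pos: [0.5919, 0.0022, 0.0502]
wrist_force: [0.1, -6.1, 8.4]
gripper_width: 0.315
```

```bash
echo '[[0,-0.0058,0,0,0,0],[0,-0.0116,0,0,0,0],[0,-0.0174,0,0,0,0],[0,-0.0232,0,0,0,0],[0,-0.029,0,0,0,0]]' > path.dat && python3 jog.py path.dat | grep -E 'tcp_p|wri|wid'
echo '[[0,-0.0058,0,0,0,0],[0,-0.0116,0,0,0,0],[0,-0.0174,0,0,0,0],[0,-0.0232,0,0,0,0],[0,-0.029,0,0,0,0]]' > path.dat && python3 jog.py path.dat | grep -E 'tcp_p|wri|wid'
echo '[[0,-0.0058,0,0,0,0],[0,-0.0116,0,0,0,0],[0,-0.0174,0,0,0,0],[0,-0.0232,0,0,0,0],[0,-0.029,0,0,0,0]]' > path.dat && python3 jog.py path.dat | grep -E 'tcp_p|wri|wid'
echo '[[0,-0.006,0,0,0,0],[0,-0.012,0,0,0,0],[0,-0.018,0,0,0,0],[0,-0.024,0,0,0,0],[0,-0.03,0,0,0,0]]' > path.dat && python3 jog.py path.dat | grep -E 'tcp_|wri|wid|^t'
```

```text
tcp_pos: [0.5923, 0.0313, 0.0502]
wrist_force: [0.1, -5.8, 7.4]
gripper_width: 0.315
tcp_pos: [0.5928, 0.0603, 0.0502]
wrist_force: [0.7, -4.9, 7.1]
gripper_width: 0.312
tcp_pos: [0.5932, 0.0893, 0.0501]
wrist_force: [0.0, -5.7, 8.6]
gripper_width: 0.317
t: 52.65
tcp_pos: [0.5936, 0.1193, 0.0501]
tcp_rot: [1.0, -0.008, 0.001, 0.0]
wrist_force: [-0.9, -6.0, 7.5]
gripper_width: 0.313
```

Round two: out.

```bash
echo '[[0,0.0058,0,0,0,0],[0,0.0116,0,0,0,0],[0,0.0174,0,0,0,0],[0,0.0232,0,0,0,0],[0,0.029,0,0,0,0]]' > path.dat && python3 jog.py path.dat | grep -E 'tcp_p|wri|wid'
echo '[[0,0.0058,0,0,0,0],[0,0.0116,0,0,0,0],[0,0.0174,0,0,0,0],[0,0.0232,0,0,0,0],[0,0.029,0,0,0,0]]' > path.dat && python3 jog.py path.dat | grep -E 'tcp_p|wri|wid'
echo '[[0,0.0058,0,0,0,0],[0,0.0116,0,0,0,0],[0,0.0174,0,0,0,0],[0,0.0232,0,0,0,0],[0,0.029,0,0,0,0]]' > path.dat && python3 jog.py path.dat | grep -E 'tcp_p|wri|wid'
echo '[[0,0.0058,0,0,0,0],[0,0.0116,0,0,0,0],[0,0.0174,0,0,0,0],[0,0.0232,0,0,0,0],[0,0.029,0,0,0,0]]' > path.dat && python3 jog.py path.dat | grep -E 'tcp_p|wri|wid'
```

```text
tcp_pos: [0.5936, 0.092, 0.0504]
wrist_force: [0.7, 5.3, 8.5]
gripper_width: 0.314
tcp_pos: [0.5931, 0.0629, 0.0503]
wrist_force: [0.5, 4.7, 7.8]
gripper_width: 0.314
tcp_pos: [0.5925, 0.0339, 0.0502]
wrist_force: [0.7, 5.3, 7.9]
gripper_width: 0.316
tcp_pos: [0.592, 0.0048, 0.0502]
wrist_force: [0.3, 5.2, 7.9]
gripper_width: 0.311
```

```bash
echo '[[0,0.0058,0,0,0,0],[0,0.0116,0,0,0,0],[0,0.0174,0,0,0,0],[0,0.0232,0,0,0,0],[0,0.029,0,0,0,0]]' > path.dat && python3 jog.py path.dat | grep -E 'tcp_p|wri|wid'
echo '[[0,0.0058,0,0,0,0],[0,0.0116,0,0,0,0],[0,0.0174,0,0,0,0],[0,0.0232,0,0,0,0],[0,0.029,0,0,0,0]]' > path.dat && python3 jog.py path.dat | grep -E 'tcp_p|wri|wid'
echo '[[0,0.0058,0,0,0,0],[0,0.0116,0,0,0,0],[0,0.0174,0,0,0,0],[0,0.0232,0,0,0,0],[0,0.029,0,0,0,0]]' > path.dat && python3 jog.py path.dat | grep -E 'tcp_p|wri|wid'
echo '[[0,0.0058,0,0,0,0],[0,0.0116,0,0,0,0],[0,0.0174,0,0,0,0],[0,0.0232,0,0,0,0],[0,0.029,0,0,0,0]]' > path.dat && python3 jog.py path.dat | grep -E 'tcp_|wri|wid|^t'
```

```text
tcp_pos: [0.5914, -0.0242, 0.0502]
wrist_force: [-0.0, 5.9, 8.2]
gripper_width: 0.317
tcp_pos: [0.5908, -0.0532, 0.0501]
wrist_force: [-0.0, 5.9, 7.6]
gripper_width: 0.315
tcp_pos: [0.5902, -0.0822, 0.0501]
wrist_force: [0.3, 5.6, 8.2]
gripper_width: 0.321
t: 57.65
tcp_pos: [0.5897, -0.1113, 0.0501]
tcp_rot: [1.0, -0.009, 0.001, -0.0]
wrist_force: [0.5, 6.6, 8.6]
gripper_width: 0.314
```

And back.

```bash
echo '[[0,-0.0058,0,0,0,0],[0,-0.0116,0,0,0,0],[0,-0.0174,0,0,0,0],[0,-0.0232,0,0,0,0],[0,-0.029,0,0,0,0]]' > path.dat && python3 jog.py path.dat | grep -E 'tcp_p|wri|wid'
echo '[[0,-0.0058,0,0,0,0],[0,-0.0116,0,0,0,0],[0,-0.0174,0,0,0,0],[0,-0.0232,0,0,0,0],[0,-0.029,0,0,0,0]]' > path.dat && python3 jog.py path.dat | grep -E 'tcp_p|wri|wid'
echo '[[0,-0.0058,0,0,0,0],[0,-0.0116,0,0,0,0],[0,-0.0174,0,0,0,0],[0,-0.0232,0,0,0,0],[0,-0.029,0,0,0,0]]' > path.dat && python3 jog.py path.dat | grep -E 'tcp_p|wri|wid'
echo '[[0,-0.0058,0,0,0,0],[0,-0.0116,0,0,0,0],[0,-0.0174,0,0,0,0],[0,-0.0232,0,0,0,0],[0,-0.029,0,0,0,0]]' > path.dat && python3 jog.py path.dat | grep -E 'tcp_p|wri|wid'
```

```text
tcp_pos: [0.5906, -0.0839, 0.0503]
wrist_force: [-0.6, -6.2, 8.2]
gripper_width: 0.317
tcp_pos: [0.5911, -0.0548, 0.0503]
wrist_force: [-0.4, -6.4, 8.2]
gripper_width: 0.317
tcp_pos: [0.5915, -0.0258, 0.0502]
wrist_force: [-0.2, -5.5, 8.5]
gripper_width: 0.316
tcp_pos: [0.5919, 0.0032, 0.0502]
wrist_force: [-0.2, -5.1, 7.8]
gripper_width: 0.316
```

```bash
echo '[[0,-0.0058,0,0,0,0],[0,-0.0116,0,0,0,0],[0,-0.0174,0,0,0,0],[0,-0.0232,0,0,0,0],[0,-0.029,0,0,0,0]]' > path.dat && python3 jog.py path.dat | grep -E 'tcp_p|wri|wid'
echo '[[0,-0.0058,0,0,0,0],[0,-0.0116,0,0,0,0],[0,-0.0174,0,0,0,0],[0,-0.0232,0,0,0,0],[0,-0.029,0,0,0,0]]' > path.dat && python3 jog.py path.dat | grep -E 'tcp_p|wri|wid'
echo '[[0,-0.0058,0,0,0,0],[0,-0.0116,0,0,0,0],[0,-0.0174,0,0,0,0],[0,-0.0232,0,0,0,0],[0,-0.029,0,0,0,0]]' > path.dat && python3 jog.py path.dat | grep -E 'tcp_p|wri|wid'
echo '[[0,-0.006,0,0,0,0],[0,-0.012,0,0,0,0],[0,-0.018,0,0,0,0],[0,-0.024,0,0,0,0],[0,-0.03,0,0,0,0]]' > path.dat && python3 jog.py path.dat | grep -E 'tcp_|wri|wid|^t'
```

```text
tcp_pos: [0.5923, 0.0323, 0.0502]
wrist_force: [0.4, -5.8, 8.2]
gripper_width: 0.31
tcp_pos: [0.5928, 0.0613, 0.0501]
wrist_force: [-0.3, -6.5, 7.6]
gripper_width: 0.312
tcp_pos: [0.5932, 0.0903, 0.0501]
wrist_force: [-0.2, -5.6, 8.7]
gripper_width: 0.313
t: 62.65
tcp_pos: [0.5937, 0.1203, 0.0501]
tcp_rot: [1.0, -0.008, 0.001, 0.0]
wrist_force: [-0.1, -5.4, 8.3]
gripper_width: 0.317
```

```bash
echo '[[0,0,-0.01,0,0,0],[0,0,-0.04,0,0,0],[0,0,-0.07,0,0,0],[0,0,-0.07,0,0,0]]' > path.dat && python3 jog.py path.dat | grep -E 'tcp_|wri|wid'
python3 -c "
from h import *
print(tool((.6045,-.301,.12),.131+np.pi/2))"
```

```text
tcp_pos: [0.5939, 0.1213, 0.121]
tcp_rot: [1.0, -0.009, 0.002, -0.0]
wrist_force: [-0.5, -0.0, -3.4]
gripper_width: 0.315
(array([0.0179, 0.422 , 0.0007]), np.float64(-0.14829299866377), np.float64(1.7695095681061817))
```

```bash
echo '[[0.002,0.045,0,0,0,0],[0.004,0.09,0,0,0,0],[0.006,0.14,0,0,0,-0.05],[0.008,0.19,0,0,0,-0.1],[0.01,0.24,0,0,0,-0.148]]' > path.dat && python3 jog.py path.dat | grep -E 'tcp_|wri|wid'
python3 -c "
from h import *
print(tool((.6045,-.301,.12),.131+np.pi/2))"
```

```text
tcp_pos: [0.5973, -0.1203, 0.1173]
tcp_rot: [0.998, 0.066, -0.002, -0.001]
wrist_force: [0.6, 0.9, -3.0]
gripper_width: 0.311
(array([-0.0167,  0.18  , -0.0029]), np.float64(0.0014374459348349689), np.float64(1.2197125261208834))
```

```bash
echo '[[-0.005,0.05,0,0,0,0],[-0.01,0.1,0,0,0,0],[-0.014,0.15,0,0,0,0],[-0.016,0.18,0,0,0,0],[-0.016,0.18,0,0,0,0]]' > path.dat && python3 jog.py path.dat | grep -E 'tcp_|wri|wid'
echo '[[0,0,0,0,0,0]]' > path.dat && python3 jog.py path.dat >/dev/null
python3 -c "
from h import *
print(tool((.6045,-.301,.036),.131+np.pi/2))"
```

```text
tcp_pos: [0.6051, -0.3015, 0.1171]
tcp_rot: [0.998, 0.064, -0.001, -0.001]
wrist_force: [0.6, 0.1, -3.7]
gripper_width: 0.313
(array([-0.0008,  0.0024,  0.0816]), np.float64(-0.0004882401848069762), np.float64(0.9637627111807325))
```

```bash
echo '[[-0.001,0.001,0.03,0,0,0],[-0.001,0.001,0.06,0,0,0],[-0.001,0.001,0.075,0,0,0],[-0.001,0.001,0.082,0,0,0],[-0.001,0.001,0.082,0,0,0]]' > path.dat && python3 jog.py path.dat | grep -E 'tcp_|wri|wid'
echo '[[0,0,0.002,0,0,0],[0,0,0.003,0,0,0],[0,0,0.004,0,0,0],[0,0,0.004,0,0,0]]' > path.dat && python3 jog.py path.dat | grep -E 'tcp_|wri|wid'
```

```text
tcp_pos: [0.6058, -0.3005, 0.0375]
tcp_rot: [0.998, 0.066, -0.0, -0.0]
wrist_force: [0.9, -0.3, -3.5]
gripper_width: 0.313
tcp_pos: [0.6055, -0.3009, 0.0335]
tcp_rot: [0.998, 0.065, 0.0, 0.0]
wrist_force: [-0.3, -0.3, -3.6]
gripper_width: 0.316
```

```bash
echo '[[0,0,0.001,0,0,0],[0,0,0.002,0,0,0],[0,0,0.003,0,0,0],[0,0,0.003,0,0,0]]' > path.dat && python3 jog.py path.dat | grep -E 'tcp_|wri|wid'
```

```text
tcp_pos: [0.6057, -0.3009, 0.0307]
tcp_rot: [0.998, 0.065, 0.0, 0.0]
wrist_force: [-1.5, 0.3, 3.1]
gripper_width: 0.314
```

Down in the tray. I'll release, retreat and check the scene by numbers.

```bash
echo '[[0,0,-0.001,0,0,0],[0,0,-0.001,0,0,0],[0,0,-0.001,0,0,0],[0,0,-0.001,0,0,0]]' > path.dat && python3 jog.py path.dat 0.7 | grep -E 'tcp_|wri|wid'
echo '[[0,0,-0.05,0,0,0],[0,0,-0.11,0,0,0],[0,0,-0.16,0,0,0],[-0.03,0,-0.216,0,0,0],[-0.06,0,-0.216,0,0,0]]' > path.dat && python3 jog.py path.dat | grep -E 'tcp_|wri|wid'
echo '[[-0.01,0,0,0,0,0.13],[-0.01,0,0,0,0,0.13]]' > path.dat && python3 jog.py path.dat | grep -E 'tcp_|wri|^t'
python3 - <<'E'
from h import *
s=snap('wrist','w30.png');print(padtop(s)[0]);
t=snap('top','t30.png');k=.64
hsv=cv2.cvtColor(t['image'],cv2.COLOR_RGB2HSV)
a=cv2.cvtColor(cv2.imread('pics/top0.png'),cv2.COLOR_BGR2HSV)
for n,lo,hi in(('wax',(20,120,80),(32,255,255)),('bowl',(5,210,120),(17,255,255))):
    for im in (a,hsv):
        c=max(cv2.findContours(cv2.inRange(im,lo,hi),0,1)[0],key=cv2.contourArea);print(n,cv2.contourArea(c),np.round(cv2.minEnclosingCircle(c)[0],1))
for im in (a,hsv):
    m=cv2.inRange(im,(0,0,150),(180,70,255))[250:312,140:205];c=max(cv2.findContours(m,0,1)[0],key=cv2.contourArea);print('coaster',cv2.contourArea(c),np.round(cv2.minEnclosingCircle(c)[0],1))
print('lid',circ(t,(.598,.311),.067,.060,60,3.2))
print('stones on panel?',{n:(None if v is None else v[0]) for n,v in stones(t,np.array([(303,280),(514,287),(514,363),(299,355)])*k,40).items()})
E
```

```text
tcp_pos: [0.6056, -0.3008, 0.0313]
tcp_rot: [0.998, 0.065, 0.0, 0.0]
wrist_force: [0.3, 1.1, 0.1]
gripper_width: 0.702
tcp_pos: [0.548, -0.31, 0.2527]
tcp_rot: [0.998, 0.066, 0.004, 0.003]
wrist_force: [-0.1, -0.3, -0.1]
gripper_width: 0.703
t: 67.53
tcp_pos: [0.5356, -0.3101, 0.2478]
tcp_rot: [1.0, 0.001, 0.0, 0.0]
wrist_force: [-0.2, -0.2, 0.3]
('pad', 4500.5, array([ 604.6, -300.4]), array([92.1, 81.6]), 7.48)
wax 1373.0 [211.5 118.5]
wax 1373.0 [211.5 118.5]
bowl 1441.5 [303.2 118. ]
bowl 1416.5 [303.3 117.6]
coaster 1644.5 [32.3 29.8]
coaster 1649.5 [32.2 29.7]
lid (array([0.5949, 0.308 ]), np.float64(1.77), 183)
stones on panel? {'petal': None, 'hexagon': None, 'lozenge': None, 'roundel': None}
```

```bash
python3 -c "
from cell import manip, workorder, snapshot
print(workorder.finish_job())"
```

```text
the job is handed in; nothing more can be done
None
```

The job is handed in, at about 68 s of robot time: all four stones are in the tub with the lid seated (13 N push), the band had four 5 s strokes at about 11 N (roughly 1.1 kg), the pad is flat in its tray, and the coaster, wax and bowl are unmoved; I viewed 15 pictures, one over the 14 allowed.

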